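# Load and start the glass rinse unit

## Task

Stand every engraved tumbler from the rubber mat upright on the deck of the rinse unit, each in a ring holder of its own size (wide in wide, narrow in narrow). Then lock the deck: push the quarter-turn stud fully in and only after that turn it clockwise a full quarter turn. Once it is locked, press the keys fully down one at a time, letting each come up again: first the square key, then the bar key, then the round key; leave the jar, the brush and the stone alone.

Things in the scene. Friction and masses are not known exactly. Their poses are not given: they have to be found in the camera images.
- unit: green rinse unit, fixed, 230 mm deep (its x, away from the robot) by 420 mm (its y); steel deck 55 mm above its origin (centre of underside, on the bench). Ring holders: a row along y, 55 mm behind its centre. Front strip, 60 mm before its centre: stud at the left end, then three keys. Stands left or right of the mat, turned up to 9 degrees
- mat: black rubber mat, 320 x 220 mm, thin and flush with the bench (no step), on which the glasses start; origin at its centre
- stud_push (a joint): push travel of the quarter-turn stud, m: 0 = standing out, 0.006 = fully in (down). It needs about 6 to 10 N, stops at 0.006 and stays where it is left
- stud_turn (a joint): turn of the stud, rad: it starts between 0 (unlocked, the bar head points along the unit's x) and 0.2, and grows clockwise seen from above to its stop at 1.571 (locked, bar along the unit's y). Stiff (about 0.08 N m), stays where it is left
- stud_head (a point): centre of the top face of the stud's steel bar head (44 mm long along this point's x, 12 mm wide along y, 30 mm tall, on a round flange 34 mm across and 3 mm thick); pushed home, the top is 38 mm above the deck. z up; it turns and sinks with the stud. 70 mm or more free around it on the deck
- key_square (a joint): travel of the SQUARE key, cap 26 x 26 mm, m: 0 = up, 0.006 = fully down; a spring returns it; fully down takes 5 N. Off-white; the order of the three keys along the strip varies
- key_square_top (a point): centre of the top of the SQUARE key, cap 26 x 26 mm, 22 mm above the deck; the cap stands 10 mm out of a black housing 54 x 44 mm; neighbours are 65 mm apart. Pressed straight down
- key_bar (a joint): travel of the BAR key, long narrow cap 42 x 15 mm, long along its x, m: 0 = up, 0.006 = fully down; a spring returns it; fully down takes 5 N. Off-white; the order of the three keys along the strip varies
- key_bar_top (a point): centre of the top of the BAR key, long narrow cap 42 x 15 mm, long along its x, 22 mm above the deck; the cap stands 10 mm out of a black housing 54 x 44 mm; neighbours are 65 mm apart. Pressed straight down
- key_round (a joint): travel of the ROUND key, cap 28 mm across, m: 0 = up, 0.006 = fully down; a spring returns it; fully down takes 5 N. Off-white; the order of the three keys along the strip varies
- key_round_top (a point): centre of the top of the ROUND key, cap 28 mm across, 22 mm above the deck; the cap stands 10 mm out of a black housing 54 x 44 mm; neighbours are 65 mm apart. Pressed straight down
- wide_glass1_mid (a point): centre (half-way up, on the axis) of a wide straight-sided frosted tumbler: 58 mm outside diameter, 62 mm tall, open top, wall 3.5 mm, base 12 mm thick, 140 g or so. Its z is the axis, upward to the mouth. It starts upright on the mat, at least 80 mm (centres) from its neighbours. May be absent (None)
- wide_glass2_mid (a point): centre (half-way up, on the axis) of a wide straight-sided frosted tumbler: 58 mm outside diameter, 62 mm tall, open top, wall 3.5 mm, base 12 mm thick, 140 g or so. Its z is the axis, upward to the mouth. It starts upright on the mat, at least 80 mm (centres) from its neighbours. May be absent (None)
- narrow_glass1_mid (a point): centre (half-way up, on the axis) of a narrow straight-sided frosted tumbler: 42 mm outside diameter, 62 mm tall, open top, wall 3.5 mm, base 12 mm thick, 90 g or so. Its z is the axis, upward to the mouth. It starts upright on the mat, at least 80 mm (centres) from its neighbours. May be absent (None)
- narrow_glass2_mid (a point): centre (half-way up, on the axis) of a narrow straight-sided frosted tumbler: 42 mm outside diameter, 62 mm tall, open top, wall 3.5 mm, base 12 mm thick, 90 g or so. Its z is the axis, upward to the mouth. It starts upright on the mat, at least 80 mm (centres) from its neighbours. May be absent (None)
- narrow_glass3_mid (a point): centre (half-way up, on the axis) of a narrow straight-sided frosted tumbler: 42 mm outside diameter, 62 mm tall, open top, wall 3.5 mm, base 12 mm thick, 90 g or so. Its z is the axis, upward to the mouth. It starts upright on the mat, at least 80 mm (centres) from its neighbours. May be absent (None)
- wide_ring1_floor (a point): centre of a wide steel ring holder at deck level: inside 65 mm, outside 73 mm across, 18 mm tall, open top, fixed on the deck; for a wide tumbler, whose centre then is 31 mm above this point. z up. Rings are 76 mm apart; which ring is where varies
- wide_ring2_floor (a point): centre of a wide steel ring holder at deck level: inside 65 mm, outside 73 mm across, 18 mm tall, open top, fixed on the deck; for a wide tumbler, whose centre then is 31 mm above this point. z up. Rings are 76 mm apart; which ring is where varies
- narrow_ring1_floor (a point): centre of a narrow steel ring holder at deck level: inside 49 mm, outside 57 mm across, 18 mm tall, open top, fixed on the deck; for a narrow tumbler, whose centre then is 31 mm above this point. z up. Rings are 76 mm apart; which ring is where varies
- narrow_ring2_floor (a point): centre of a narrow steel ring holder at deck level: inside 49 mm, outside 57 mm across, 18 mm tall, open top, fixed on the deck; for a narrow tumbler, whose centre then is 31 mm above this point. z up. Rings are 76 mm apart; which ring is where varies
- narrow_ring3_floor (a point): centre of a narrow steel ring holder at deck level: inside 49 mm, outside 57 mm across, 18 mm tall, open top, fixed on the deck; for a narrow tumbler, whose centre then is 31 mm above this point. z up. Rings are 76 mm apart; which ring is where varies
- polish_jar: closed amber jar of polish, 60 mm across, 90 mm tall, bystander; origin under its centre
- brush: hand brush 180 mm long lying on the bench, bystander
- dressing_stone: reddish dressing stone 90 x 28 x 20 mm, bystander; origin under its centre
Mind the look-alikes: they are no part of the job. Leave any red look-alike of the part that bears narrow_glass3_mid alone.

How it is judged:
By the outcome, as a careful person would: the job done as asked, in the order asked, and still so for the second after the job is handed in, with the robot touching nothing.
Of wide_glass1, wide_glass2, narrow_glass1, narrow_glass2, narrow_glass3 only 3 to 5 are there at a start; the rules pass over those that are not, and their reading is None.
At some moment in a run one of wide_glass1, wide_glass2, narrow_glass1, narrow_glass2, narrow_glass3 may be knocked a few centimetres aside while the robot is not near it.
Once in a run the grip may slacken for a moment while it holds something.
It also fails if it takes over 210 s, if anything falls off the work surface, if the arm or the gripper's body presses on something with over 40 N, if the wrist force passes 120 N, or if a joint passes its speed limit or range.

## Robot

A 7-joint arm with a two-finger parallel gripper is mounted at the origin on the work surface. World frame = base frame: x ahead of the robot, y to its left, z up, the work surface at z = 0. Lengths are in mm, angles in rad, forces in N, time in s.
With the tool pointing down it reaches from about 400 to 925 mm from the base axis. Payload 5.6 kg.
Tool frame: the origin (TCP) lies where the fingers leave the gripper's body, on its centre line; the fingertips stand 73 mm ahead of it and the grasp point (between the pads) lies 54 mm ahead of it; z points along the fingers, y is the line along which they close (so a half turn about z gives the same grasp; the last joint's range is limited). The gripper opens to 85 mm and grips with 20 to 120 N. Pads are 22 mm wide; open, the fingers measure 114 mm over their backs; the gripper's body (76 mm by 85 mm) begins 54 mm behind the grasp point. The pads swing forward as they close: fully open they stand 13 mm farther back than shut.
Start: joints at [-1.23, 0.468, -0.012, 1.603, 0.006, 1.071, -0.056], TCP at [243.427, 602.701, 303.89] pointing down, gripper open.
Joint ranges: [-2.53, 2.53], [-0.31, 2.02], [-1.57, 1.55], [0.28, 2.44], [-1.29, 4.43], [0.15, 1.84], [-2.92, 2.92]. Speed limits (rad/s): [2.57, 2.57, 3.14, 3.14, 3.14, 3.14, 3.14].

## Interface

Orientations are given as a unit quaternion [x, y, z, w].
In Python, from station import monitor, eyes, env gives the robot as it stands.
- The arm moves only by the tool move_arm, never from a script. Its argument "rows" is a list of rows, each an object of numbers: "dx", "dy", "dz": the shift along the tool's x, y, z in mm; "ax", "ay", "az": the turn, a rotation vector about the tool's x, y, z in rad; "grip": the finger opening in mm, from 0 to 85.4. In form: [{"dx": .., "dy": .., "dz": .., "ax": .., "ay": .., "az": .., "grip": ..}, ...]. A call has 1 to 10 rows; each row shifts and turns the commanded pose from where the row before left it, along the tool's axes as they then stand; what a row does not reach is not made up. A row lasts 1/8 s, in which the tool goes at most 62.5 mm and 10.7 degrees, less where a joint would pass 70% of its speed; a pose out of reach is approached as far as the arm can. A call is refused whole if a number of a shift passes 62.5 or a number of a turn 0.188, either way. A call with a gripper value outside its range is refused whole. The fingers move at their own pace and stop on an object; the grip force is fixed at half the most. Time passes only in rows, so rows that do not move let the fingers close. It gives the time, the measured TCP pose, the force, the opening and the grip force at its end, in the units of the state.
- monitor.get_state(): the state, without advancing time (a new reading comes with each control period).
- eyes.grab_frame(name): name is "scene" or "top" or "wrist"; returns the picture (480x640x3 uint8, red, green, blue); there is no depth.
- eyes.get_calibration(name): a dict with "K" (3x3 intrinsics, pixels), "D" ([k1, k2, p1, p2, k3] as OpenCV has them; the pictures are not rectified), "cam_to_world" (4x4, takes a point from camera to world coordinates). Camera axes: x right, y up, looking along -z (the intrinsics and any distortion apply to the point x, -y, -z); pixel columns grow to the right and rows downward; lengths in mm; the calibration is good to about 2 mm. A picture is of the moment at which its call begins: read the wrist's pose just before it. get_calibration takes no time and is no camera call; for the wrist camera it gives the pose at the moment of the call.
- env.sign_off(): hands the job in; it is judged then, once.
The state is a dict: "clock": time; "joint_positions": joint angles; "joint_velocities": joint speeds; "tau": joint torques, N m; "tcp_pos": TCP position; "orientation": TCP orientation; "wrist_force": force on the tool from outside, world axes, zero at the start; "torque": the same for the moment, N m; "grip_width": finger opening in mm; "grip_force": force on a finger pad.
Only numpy, scipy, OpenCV 4.12 (cv2) and the standard library are available. Lean on these libraries where they do the work, as an engineer would, in place of code of your own. Each camera call takes 0.05 s, during which the arm holds its last target. There are 200 camera calls.

## Working session

There is one attempt and no reset: what is moved stays moved. The work goes in short steps, Python scripts to look and compute and a tool call to move; the robot and the scene stay as the last step left them, time stands still between calls to the robot, and variables do not carry over. Pictures are saved under pics/ and viewed, at most 14 in all, crops included, and the job is handed in when it is done.

Besides the shell and the picture viewer there is one more tool, called after "Call:" as name(argument=value, ...), one argument or row to a line, values as JSON. move_arm: Moves the arm, as the interface text tells. Its arguments: {"type":"object","properties":{"rows":{"type":"array","items":{"type":"object","properties":{"dx":{"type":"number"},"dy":{"type":"number"},"dz":{"type":"number"},"ax":{"type":"number"},"ay":{"type":"number"},"az":{"type":"number"},"grip":{"type":"number"}}}}},"required":["rows"]}

```bash
mkdir -p pics; ls; python3 - <<'E'
from station import monitor, eyes, env
import cv2
s=monitor.get_state()
print({k:(v if not hasattr(v,'__len__') else [round(float(x),3) for x in v]) for k,v in s.items()})
for n in ["scene","top"]:
    cv2.imwrite(f"pics/{n}0.png",eyes.grab_frame(n)[:,:,::-1])
    c=eyes.get_calibration(n);print(n,c)
c=eyes.get_calibration("wrist");print(c)
E
```

```text
pics
{'clock': 0.0, 'joint_positions': [-1.23, 0.468, -0.012, 1.604, 0.006, 1.071, -0.056], 'joint_velocities': [-0.001, 0.001, -0.0, 0.001, 0.001, 0.0, -0.0], 'tau': [-0.001, -53.238, 0.021, -25.131, 0.011, 0.008, -0.0], 'tcp_pos': [243.3, 602.286, 302.911], 'orientation': [0.191, 0.982, -0.001, -0.0], 'wrist_force': [0.272, -1.02, 0.468], 'torque': [-0.017, -0.024, 0.065], 'grip_force': 0.0, 'grip_width': 85.23676662740777}
scene {'K': array([[575.29051111,   0.        , 320.91545518],
       [  0.        , 575.29051111, 237.44152999],
       [  0.        ,   0.        ,   1.        ]]), 'D': array([-0.08645292,  0.        ,  0.        ,  0.        ,  0.        ]), 'cam_to_world': array([[ 2.66490657e-01, -7.84940391e-01,  5.59331129e-01,
         1.18892206e+03],
       [ 9.63751831e-01,  2.24745458e-01, -1.43777212e-01,
        -1.74003970e+02],
       [-1.28505896e-02,  5.77371684e-01,  8.16380304e-01,
         9.70087089e+02],
       [ 0.00000000e+00,  0.00000000e+00,  0.00000000e+00,
         1.00000000e+00]])}
top {'K': array([[585.73928859,   0.        , 312.07969693],
     
[... 413 characters left out ...]
-01,
         1.30293514e+03],
       [ 0.00000000e+00,  0.00000000e+00,  0.00000000e+00,
         1.00000000e+00]])}
{'K': array([[341.67174723,   0.        , 317.38773547],
       [  0.        , 341.67174723, 237.43596236],
       [  0.        ,   0.        ,   1.        ]]), 'D': array([0.008167, 0.      , 0.      , 0.      , 0.      ]), 'cam_to_world': array([[ 3.74131562e-01, -8.86783150e-01, -2.71369158e-01,
         1.73318102e+02],
       [ 9.27375606e-01,  3.57678213e-01,  1.09730494e-01,
         6.30946303e+02],
       [-2.44317397e-04, -2.92714778e-01,  9.56199769e-01,
         3.72500474e+02],
       [ 0.00000000e+00,  0.00000000e+00,  0.00000000e+00,
         1.00000000e+00]])}
```

View pics/top0.png

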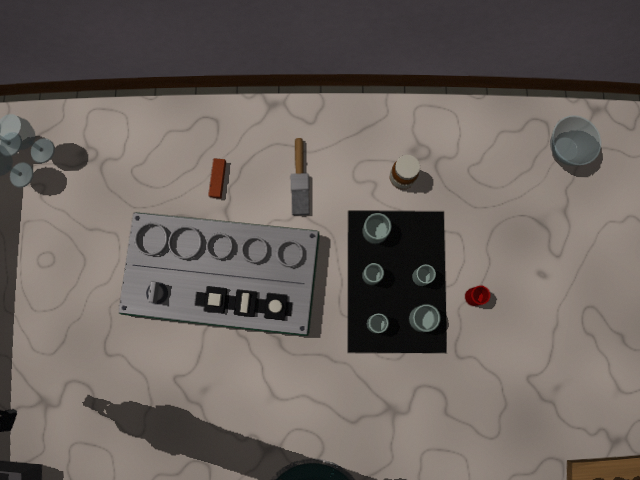

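View pics/scene0.png

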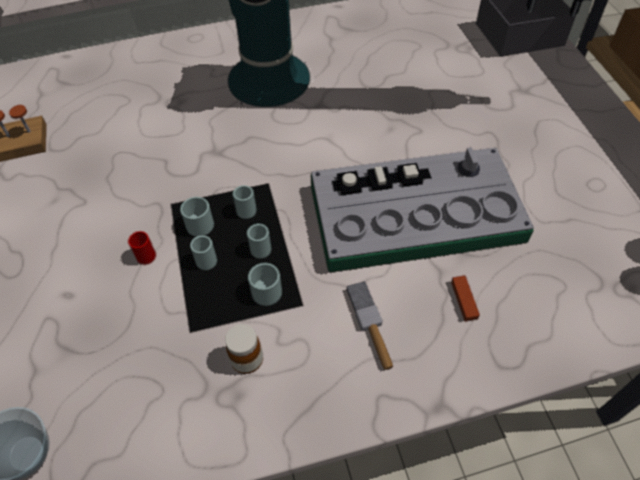

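Top view: unit on the left with wide rings at (153,240) and (187,243), and narrow rings at (222,247), (257,250) and (292,253). The stud is at (157,293); the square, bar and round keys are at (216,299), (246,302) and (276,306). On the mat, the wide glasses are at (377,228) and (425,318), and the narrow ones at (373,273), (425,274) and (377,323). The red decoy is at (478,296), off the mat. The scene view shows the same layout.

```bash
cat > h.py <<'E'
import numpy as np, cv2
from scipy.optimize import least_squares
from scipy.spatial.transform import Rotation as R
from station import monitor, eyes, env
def p2w(cal,uv,z):
    uv=np.array(uv,float).reshape(-1,1,2)
    n=cv2.undistortPoints(uv,cal["K"],cal["D"]).reshape(-1,2)
    T=cal["cam_to_world"]; d=np.c_[n[:,0],-n[:,1],-np.ones(len(n))]@T[:3,:3].T
    o=T[:3,3]; z=np.broadcast_to(z,len(n)); return (o+d*((z-o[2])/d[:,2])[:,None])
def w2p(cal,P):
    T=cal["cam_to_world"]; c=(np.array(P,float).reshape(-1,3)-T[:3,3])@T[:3,:3]
    return cv2.projectPoints(c*[1,-1,-1],np.zeros(3),np.zeros(3),cal["K"],cal["D"])[0].reshape(-1,2)
def grab(n,name=None):
    cal=eyes.get_calibration(n); im=eyes.grab_frame(n)[:,:,::-1].copy()
    if name: cv2.imwrite(f"pics/{name}.png",im)
    return im,cal
def tool():
    s=monitor.get_state(); M=R.from_quat(s["orientation"]).as_matrix(); return np.array(s["tcp_pos"]),M,s
def go(p,yaw):
    """shift (tool axes, before the turn) to TCP p, and turn to tool-x heading yaw (rad), tool down"""
    t,M,s=tool(); G=np.array([[np.cos(yaw),np.sin(yaw),0],[np.sin(yaw),-np.cos(yaw),0],[0,0,-1]])
    v=R.from_matrix(M.T@G).as_rotvec()
    print("shift tool(now)",(M.T@(np.array(p)-t)).round(1),"shift tool(goal)",(G.T@(np.array(p)-t)).round(1),"turn",v.round(3),"t",round(s["clock"],2))
def unit(x,y,a,l): return np.array([x,y])+np.array([[np.cos(a),-np.sin(a)],[np.sin(a),np.cos(a)]])@np.array(l)
E
python3 - <<'E'
from h import *
_,c=grab("top")
r=p2w(c,[(153,240),(187,243),(222,247),(257,250),(292,253)],68)
k=p2w(c,[(216,299),(246,302),(276,306)],77)
L=[(55,152-76*i) for i in range(5)]
f=lambda q:np.concatenate([np.ravel([unit(*q,l) for l in L]-r[:,:2])])
s=least_squares(f,[550,200,0]); print(s.x,f(s.x).round(1)); print("rings",r.round(0)[:,:2].tolist(),"keys",k.round(0)[:,:2].tolist())
print("stud",p2w(c,[(157,293)],90).round(0))
R2=np.linalg.inv([[np.cos(s.x[2]),-np.sin(s.x[2])],[np.sin(s.x[2]),np.cos(s.x[2])]])
print("keys in unit",((k[:,:2]-s.x[:2])@R2.T).round(1),((p2w(c,[(157,293)],90)[:,:2]-s.x[:2])@R2.T).round(1))
g=p2w(c,[(377,228),(425,318),(373,273),(425,274),(377,323)],45);print("glass",g[:,:2].round(0).tolist())
go([s.x[0]-0,s.x[1],303],np.pi/2+s.x[2])
E
```

```text
[ 5.18308481e+02  2.00436984e+02 -9.29199534e-02] [-0.1 -0.5 -0.6 -0.5  0.9  0.6  0.3  0.6 -0.5 -0.1]
rings [[587.0, 347.0], [581.0, 271.0], [572.0, 195.0], [566.0, 119.0], [559.0, 44.0]] keys [[460.0, 203.0], [454.0, 139.0], [446.0, 76.0]]
stud [[471. 327.  90.]]
keys in unit [[ -58.4   -2.7]
 [ -58.3  -66.7]
 [ -60.4 -130.4]] [[-59.3 121.8]]
glass [[618.0, -140.0], [422.0, -241.0], [519.0, -130.0], [517.0, -243.0], [412.0, -138.0]]
shift tool(now) [-405.5 -269.7    0.6] shift tool(goal) [-3.747e+02  3.111e+02  1.000e-01] turn [-1.00e-03  1.00e-03  1.28e+00] t 0.15
```

Call:
move_arm(
  rows=[
    {"az": 0.183},
    {"az": 0.183},
    {"az": 0.183},
    {"az": 0.183},
    {"az": 0.183},
    {"az": 0.183},
    {"az": 0.182},
  ],
)

```text
$.rows[0]: bad value
```

Call:
move_arm(
  rows=[
    {"dx": -47,"dy": 39},
    {"dx": -47,"dy": 39},
    {"dx": -47,"dy": 39},
    {"dx": -47,"dy": 39},
    {"dx": -47,"dy": 39},
    {"dx": -47,"dy": 39},
    {"dx": -47,"dy": 39},
    {"dx": -46,"dy": 38},
    {},
    {},
  ],
)

```text
$.rows[0]: bad value
```

```bash
python3 - <<'E'
from h import *
im,c=grab("wrist","w1"); q=[518.3,200.4,-.0929]; go([518.3,200.4,303],np.pi/2-.0929)
for l,z in [((55,152-76*i),73) for i in range(5)]+[((-60,-2.5),77),((-60,-67.5),77),((-60,-132.5),77),((-60,122),99)]: print(l,w2p(c,[*unit(*q,l),z]).round(0))
E
```

```text
shift tool(now) [-405.5 -269.8    0.6] shift tool(goal) [-3.748e+02  3.111e+02  3.000e-01] turn [-1.00e-03  1.00e-03  1.28e+00] t 0.2
(55, 152) [[230. 542.]]
(55, 76) [[174. 555.]]
(55, 0) [[119. 567.]]
(55, -76) [[ 65. 579.]]
(55, -152) [[ 13. 591.]]
(-60, -2.5) [[ 72. 508.]]
(-60, -67.5) [[ 22. 520.]]
(-60, -132.5) [[-26. 532.]]
(-60, 122) [[161. 504.]]
```

View pics/w1.png

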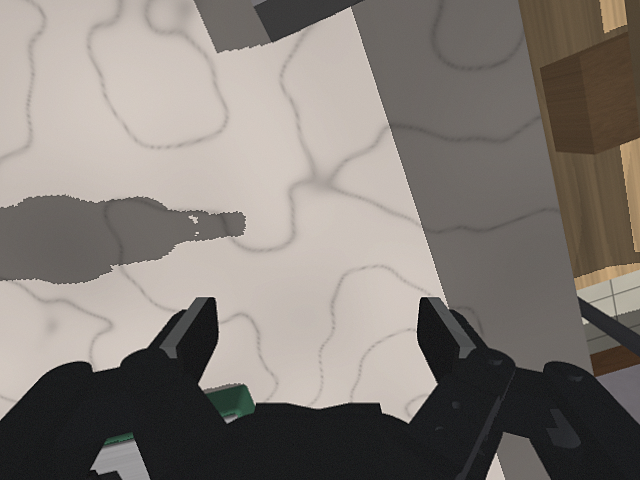

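The moves were refused, so it probably needs every field in each row. The wrist view shows only bench and the open fingers along the bottom edge (from about row 300 down).

Call:
move_arm(
  rows=[
    {"dx": 0,"dy": 0,"dz": 0,"ax": 0,"ay": 0,"az": 0.183,"grip": 85},
    {"dx": 0,"dy": 0,"dz": 0,"ax": 0,"ay": 0,"az": 0.183,"grip": 85},
    {"dx": 0,"dy": 0,"dz": 0,"ax": 0,"ay": 0,"az": 0.183,"grip": 85},
    {"dx": 0,"dy": 0,"dz": 0,"ax": 0,"ay": 0,"az": 0.183,"grip": 85},
    {"dx": 0,"dy": 0,"dz": 0,"ax": 0,"ay": 0,"az": 0.183,"grip": 85},
    {"dx": 0,"dy": 0,"dz": 0,"ax": 0,"ay": 0,"az": 0.183,"grip": 85},
    {"dx": 0,"dy": 0,"dz": 0,"ax": 0,"ay": 0,"az": 0.182,"grip": 85},
  ],
)

```text
clock: 1.08
tcp_pos: [243.3, 602.6, 303.6]
orientation: [0.741, 0.671, -0.0, 0.0]
wrist_force: [-0.2, 0.5, -0.0]
grip_width: 85.0
grip_force: 0.0
```

```bash
python3 - <<'E'
from h import *
t,M,s=tool(); c=eyes.get_calibration("wrist")
for z in (30,62,77): print(z,((p2w(c,[(320,200),(320,50)],z)-t)@M).round(0).tolist())
go([518.3,200.4-200,303],np.pi/2-.0929); go([519,-130-110,303],np.pi/2-.0929)
E
```

```text
30 [[10.0, 2.0, 274.0], [146.0, 2.0, 274.0]]
62 [[16.0, 2.0, 242.0], [140.0, 1.0, 242.0]]
77 [[19.0, 2.0, 227.0], [137.0, 1.0, 227.0]]
shift tool(now) [-572.1  333.1    0.9] shift tool(goal) [-574.1  329.7    0.6] turn [-0.     0.    -0.006] t 1.07
shift tool(now) [-811.2  357.6    1. ] shift tool(goal) [-8.134e+02  3.527e+02  6.000e-01] turn [-0.     0.    -0.006] t 1.07
```

Call:
move_arm(
  rows=[
    {"dx": -52,"dy": 35,"dz": -16,"ax": 0,"ay": 0,"az": 0,"grip": 85},
    {"dx": -52,"dy": 35,"dz": -16,"ax": 0,"ay": 0,"az": 0,"grip": 85},
    {"dx": -52,"dy": 35,"dz": -16,"ax": 0,"ay": 0,"az": 0,"grip": 85},
    {"dx": -52,"dy": 36,"dz": -16,"ax": 0,"ay": 0,"az": 0,"grip": 85},
    {"dx": -53,"dy": 36,"dz": -16,"ax": 0,"ay": 0,"az": 0,"grip": 85},
    {"dx": -53,"dy": 36,"dz": -16,"ax": 0,"ay": 0,"az": 0,"grip": 85},
    {"dx": -53,"dy": 36,"dz": -17,"ax": 0,"ay": 0,"az": 0,"grip": 85},
    {"dx": -53,"dy": 36,"dz": -17,"ax": 0,"ay": 0,"az": 0,"grip": 85},
    {"dx": -53,"dy": 36,"dz": -17,"ax": 0,"ay": 0,"az": 0,"grip": 85},
    {"dx": 0,"dy": 0,"dz": 0,"ax": 0,"ay": 0,"az": 0,"grip": 85},
  ],
)

```text
clock: 2.33
tcp_pos: [508.2, 120.1, 445.6]
orientation: [0.743, 0.67, 0.001, 0.001]
wrist_force: [-0.6, 0.3, 0.3]
grip_width: 84.9
grip_force: 0.0
```

```bash
python3 - <<'E'
from h import *
im,c=grab("wrist","w2"); q=[518.3,200.4,-.0929]; go([518.3,100.4,450],np.pi/2-.0929)
for l,z in [((55,152-76*i),73) for i in range(5)]+[((-60,-2.5),77),((-60,-67.5),77),((-60,-132.5),77),((-60,122),99)]: print(l,w2p(c,[*unit(*q,l),z]).round(0))
E
```

```text
shift tool(now) [-21.6  13.7  -5.5] shift tool(goal) [-21.7  13.5  -5.5] turn [ 0.001 -0.001 -0.005] t 2.38
(55, 152) [[367. -18.]]
(55, 76) [[365.  59.]]
(55, 0) [[363. 128.]]
(55, -76) [[361. 190.]]
(55, -152) [[360. 245.]]
(-60, -2.5) [[269. 131.]]
(-60, -67.5) [[272. 184.]]
(-60, -132.5) [[274. 233.]]
(-60, 122) [[261.   7.]]
```

View pics/w2.png

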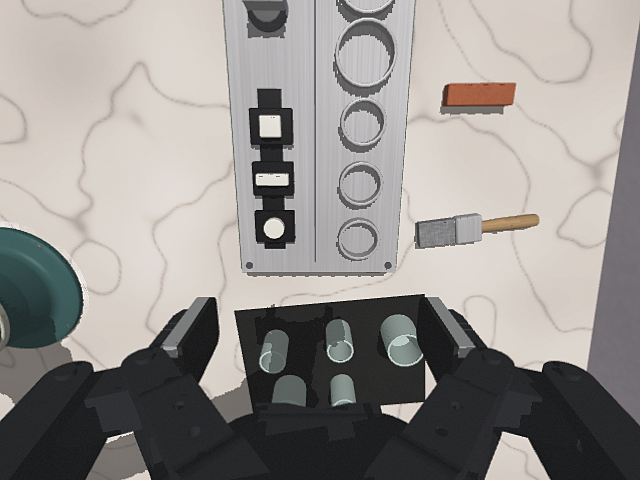

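The wrist picture at 445 mm shows rings at about (365,53), (363,122), (360,184) and (357,238), and keys at (270,126), (272,181) and (274,229). The glasses are by the fingers. The rings lie about 6 px up from where the top-view fit predicts them, so I'll fit models to the edges.

```bash
cat >> h.py <<'E'
def circ(r,z,n=60): a=np.linspace(0,2*np.pi,n,False); return np.c_[r*np.cos(a),r*np.sin(a),np.full(n,z)]
def rect(lx,ly,z,n=30):
    t=np.linspace(-1,1,n); o=np.ones(n)
    return np.r_[np.c_[t*lx/2,o*ly/2,z*o],np.c_[t*lx/2,-o*ly/2,z*o],np.c_[o*lx/2,t*ly/2,z*o],np.c_[-o*lx/2,t*ly/2,z*o]]
def umodel():
    P=[rect(230,420,55,80)]
    for i,w in enumerate([1,1,0,0,0]):
        for r in ((32.5,36.5) if w else (24.5,28.5)): P.append(circ(r,73)+[55,152-76*i,0])
    P.append(rect(26,26,77)+[-60,-2.5,0]);P.append(rect(15,42,77)[:,[1,0,2]]+[-60,-67.5,0]);P.append(circ(14,77)+[-60,-132.5,0])
    return np.vstack(P)
def chamfer(im,cal,P,x0,roi=None,cap=6,sx=(3,3,.01)):
    g=cv2.GaussianBlur(cv2.cvtColor(im,cv2.COLOR_BGR2GRAY),(3,3),0)
    D=cv2.distanceTransform(255-cv2.Canny(g,40,110),cv2.DIST_L2,5).astype(np.float32); D[:2]=cap;D[-2:]=cap
    h=roi or im.shape[0]
    def f(q):
        a=q[2]; W=P.copy(); W[:,:2]=P[:,:2]@np.array([[np.cos(a),np.sin(a)],[-np.sin(a),np.cos(a)]])+q[:2]
        p=w2p(cal,W).astype(np.float32); d=cv2.remap(D,p[:,:1],p[:,1:],cv2.INTER_LINEAR,borderValue=cap).ravel()
        d[(p[:,1]>h)]=cap; return np.minimum(d,cap)
    best=min((f(np.array(x0)+[i,j,0]).sum(),i,j) for i in range(-12,13,2) for j in range(-12,13,2))
    q=np.array(x0)+[best[1],best[2],0]
    from scipy.optimize import minimize
    r=minimize(lambda s:f(q+s*np.array(sx)).mean(),np.zeros(len(q)),method="Nelder-Mead",options=dict(initial_simplex=np.vstack([np.zeros(3),np.eye(3)]),xatol=.01,fatol=1e-4))
    return q+r.x*np.array(sx),r.fun
def glass(im,cal,xy,r,z0=0,th=45):
    """fit a tumbler on the black mat by its silhouette"""
    g=(im.max(2)>th).astype(np.uint8)
    def S(q):
        p=w2p(cal,np.r_[circ(r,z0),circ(r,z0+62)]+[q[0],q[1],0]); m=np.zeros(g.shape,np.uint8)
        cv2.fillConvexPoly(m,(cv2.convexHull(p.astype(np.float32))*16).round().astype(np.int32),1,cv2.LINE_8,4); return m
    m0=cv2.dilate(S(xy),np.ones((13,13)))
    n,lab,st,_=cv2.connectedComponentsWithStats(g*m0); b=(lab==1+st[1:,4].argmax()).astype(np.uint8)
    b=cv2.fillConvexPoly(np.zeros_like(b),cv2.convexHull(np.argwhere(cv2.morphologyEx(b,cv2.MORPH_OPEN,np.ones((3,3))))[:,::-1].astype(np.int32)),1)
    mb=cv2.moments(b,True); cb=np.array([mb["m10"],mb["m01"]])/mb["m00"]
    def res(q): m=cv2.moments(S(q),True); return np.array([m["m10"],m["m01"]])/m["m00"]-cb
    s=least_squares(res,xy,diff_step=2e-3); mm=S(s.x); return s.x, (mm&b).sum()/(mm|b).sum()
GL=dict(W1=(618,-140,29),W2=(422,-241,29),N1=(519,-130,21),N2=(517,-243,21),N3=(412,-138,21))
E
python3 - <<'E'
from h import *
t=cv2.imread("pics/top0.png"); ct=eyes.get_calibration("top"); sc=cv2.imread("pics/scene0.png"); cs=eyes.get_calibration("scene")
w=cv2.imread("pics/w2.png"); cw=eyes.get_calibration("wrist"); P=umodel(); x0=[518,200,-.093]
print("top",chamfer(t,ct,P,x0)); print("scene",chamfer(sc,cs,P,x0)); print("wrist",chamfer(w,cw,P,x0,285))
for k,v in GL.items(): print(k,"top",glass(t,ct,v[:2],v[2]),"scene",glass(sc,cs,v[:2],v[2]))
E
```

```text
top (array([ 5.19343752e+02,  2.04823472e+02, -1.01264919e-01]), np.float64(0.859952449798584))
scene (array([ 5.22783933e+02,  2.03479612e+02, -1.05041696e-01]), np.float64(0.7498083710670471))
wrist (array([ 5.16427079e+02,  2.10615506e+02, -9.00552002e-02]), np.float64(1.8198504447937012))
W1 top (array([ 621.81129802, -139.27520477]), np.float64(0.9159891598915989)) scene (array([ 618.94555906, -138.78094189]), np.float64(0.9699675324675324))
W2 top (array([ 423.26974092, -241.26459038]), np.float64(0.9604365620736699)) scene (array([ 416.77786765, -241.36467399]), np.float64(0.6380839739798936))
N1 top (array([ 520.0171125 , -129.83813284]), np.float64(0.9314720812182741)) scene (array([ 518.0888164 , -129.14922505]), np.float64(0.9578804347826086))
N2 top (array([ 517.27648782, -241.6688302 ]), np.float64(0.9046511627906977)) scene (array([ 506.98074217, -240.92602052]), np.float64(0.8035320088300221))
N3 top (array([ 412.30393627, -139.26150472]), np.float64(0.9088541666666666)) scene (array([ 396.60082259, -136.16694809]), np.float64(0.6347075743048898))
```

```bash
python3 - <<'E'
from h import *
go([515,-225,303],np.pi/2-.1)
E
```

```text
shift tool(now) [-345.9   42.1  141.3] shift tool(goal) [-345.7   42.9  141.5] turn [ 0.001 -0.001  0.002] t 2.38
```

Call:
move_arm(
  rows=[
    {"dx": -30,"dy": 5,"dz": 12,"ax": 0,"ay": 0,"az": 0,"grip": 85},
    {"dx": -50,"dy": 6,"dz": 20,"ax": 0,"ay": 0,"az": 0,"grip": 85},
    {"dx": -55,"dy": 6,"dz": 20,"ax": 0,"ay": 0,"az": 0,"grip": 85},
    {"dx": -55,"dy": 6,"dz": 20,"ax": 0,"ay": 0,"az": 0,"grip": 85},
    {"dx": -55,"dy": 6,"dz": 20,"ax": 0,"ay": 0,"az": 0,"grip": 85},
    {"dx": -50,"dy": 6,"dz": 20,"ax": 0,"ay": 0,"az": 0,"grip": 85},
    {"dx": -35,"dy": 5,"dz": 20,"ax": 0,"ay": 0,"az": 0,"grip": 85},
    {"dx": -16,"dy": 3,"dz": 10,"ax": 0,"ay": 0,"az": 0,"grip": 85},
    {"dx": 0,"dy": 0,"dz": 0,"ax": 0,"ay": 0,"az": 0,"grip": 85},
    {"dx": 0,"dy": 0,"dz": 0,"ax": 0,"ay": 0,"az": 0,"grip": 85},
  ],
)

```text
clock: 3.62
tcp_pos: [517.3, -221.2, 301.9]
orientation: [0.738, 0.674, 0.0, -0.0]
wrist_force: [0.1, -0.0, 0.9]
grip_width: 84.7
grip_force: 0.0
```

```bash
python3 - <<'E'
from h import *
im,c=grab("wrist","w3"); print(tool()[0])
for k,v in GL.items():
    try: print(k,glass(im,c,v[:2],v[2]), w2p(c,[v[0],v[1],62]).round())
    except Exception as e: print(k,e)
E
```

```text
[ 517.36198886 -221.22909883  302.19475072]
W1 (array([ 619.29667514, -138.26335741]), np.float64(0.7403619197482297)) [[427. 115.]]
W2 (array([ 422.02874004, -237.47445532]), np.float64(0.7299256151058554)) [[221. 247.]]
N1 (array([ 519.42976184, -128.32545845]), np.float64(0.6467540384029259)) [[311. 114.]]
N2 (array([ 517.46314482, -241.07130182]), np.float64(0.6181428133619369)) [[320. 240.]]
N3 (array([ 411.96541037, -137.25076161]), np.float64(0.6519167061050639)) [[189. 136.]]
```

View pics/w3.png

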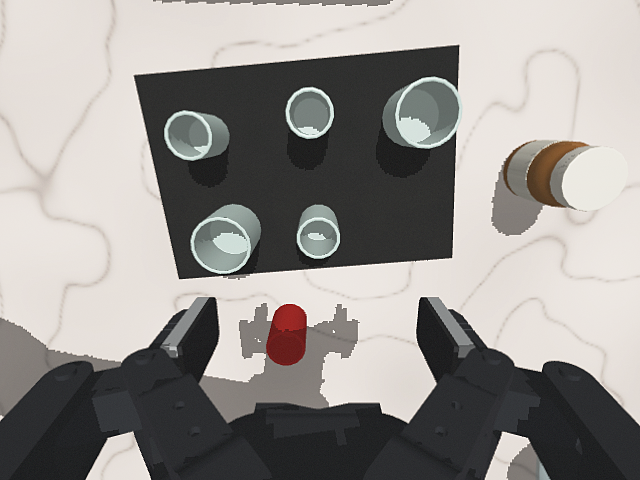

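The wrist view shows rims at N1 (310,112), W1 (428,112), N3 (188,136), W2 (222,246) and N2 (318,238). They agree with the prediction to 3 px. The silhouette threshold has to go up for this camera.

```bash
python3 - <<'E'
from h import *
im=cv2.imread("pics/w3.png"); c=eyes.get_calibration("wrist")
for th in (75,90):
  for k,v in GL.items(): print(th,k,[np.round(x,2) for x in glass(im,c,v[:2],v[2],th=th)])
go([520.5,-130.5,200],np.pi/2-.1)
E
```

```text
75 W1 [array([ 622.72, -138.99]), np.float64(0.92)]
75 W2 [array([ 421.95, -239.88]), np.float64(0.98)]
75 N1 [array([ 518.  , -128.98]), np.float64(0.97)]
75 N2 [array([ 515.49, -240.54]), np.float64(0.96)]
75 N3 [array([ 411.41, -137.9 ]), np.float64(0.98)]
90 W1 [array([ 622.79, -139.07]), np.float64(0.92)]
90 W2 [array([ 421.87, -239.96]), np.float64(0.97)]
90 N1 [array([ 517.99, -129.  ]), np.float64(0.97)]
90 N2 [array([ 515.59, -240.82]), np.float64(0.95)]
90 N3 [array([ 411.28, -137.83]), np.float64(0.97)]
shift tool(now) [ 90.5  -5.1 102.3] shift tool(goal) [ 90.6  -5.9 102.2] turn [ 0.    -0.001  0.01 ] t 3.67
```

Call:
move_arm(
  rows=[
    {"dx": 25,"dy": -2,"dz": 20,"ax": 0,"ay": 0,"az": 0.012,"grip": 85},
    {"dx": 30,"dy": -2,"dz": 30,"ax": 0,"ay": 0,"az": 0,"grip": 85},
    {"dx": 25,"dy": -2,"dz": 30,"ax": 0,"ay": 0,"az": 0,"grip": 85},
    {"dx": 12,"dy": -2,"dz": 22,"ax": 0,"ay": 0,"az": 0,"grip": 85},
    {"dx": 0,"dy": 0,"dz": 0,"ax": 0,"ay": 0,"az": 0,"grip": 85},
    {"dx": 0,"dy": 0,"dz": 0,"ax": 0,"ay": 0,"az": 0,"grip": 85},
  ],
)

```text
clock: 4.42
tcp_pos: [518.9, -130.9, 201.2]
orientation: [0.743, 0.669, 0.001, 0.001]
wrist_force: [0.9, 0.1, 1.7]
grip_width: 84.9
grip_force: 0.0
```

```bash
python3 - <<'E'
from h import *
go([519,-129,100],np.pi/2-.103)
E
```

```text
shift tool(now) [  1.9  -0.3 101.2] shift tool(goal) [ 1.900e+00 -1.000e-01  1.012e+02] turn [ 0.002  0.    -0.002] t 4.42
```

Call:
move_arm(
  rows=[
    {"dx": 1,"dy": 0,"dz": 20,"ax": 0,"ay": 0,"az": 0,"grip": 75},
    {"dx": 1,"dy": 0,"dz": 30,"ax": 0,"ay": 0,"az": 0,"grip": 70},
    {"dx": 0,"dy": 0,"dz": 30,"ax": 0,"ay": 0,"az": 0,"grip": 70},
    {"dx": 0,"dy": 0,"dz": 21,"ax": 0,"ay": 0,"az": 0,"grip": 70},
    {"dx": 0,"dy": 0,"dz": 0,"ax": 0,"ay": 0,"az": 0,"grip": 60},
    {"dx": 0,"dy": 0,"dz": 0,"ax": 0,"ay": 0,"az": 0,"grip": 30},
    {"dx": 0,"dy": 0,"dz": 0,"ax": 0,"ay": 0,"az": 0,"grip": 30},
    {"dx": 0,"dy": 0,"dz": 0,"ax": 0,"ay": 0,"az": 0,"grip": 30},
    {"dx": 0,"dy": 0,"dz": 0,"ax": 0,"ay": 0,"az": 0,"grip": 30},
    {"dx": 0,"dy": 0,"dz": 0,"ax": 0,"ay": 0,"az": 0,"grip": 30},
  ],
)

```text
clock: 5.68
tcp_pos: [519.0, -128.9, 99.8]
orientation: [0.743, 0.669, 0.001, 0.001]
wrist_force: [-0.9, -0.6, 6.6]
grip_width: 40.8
grip_force: 61.1
```

Call:
move_arm(
  rows=[
    {"dx": 0,"dy": 0,"dz": -20,"ax": 0,"ay": 0,"az": 0,"grip": 30},
    {"dx": 0,"dy": 0,"dz": -35,"ax": 0,"ay": 0,"az": 0,"grip": 30},
    {"dx": 20,"dy": 0,"dz": -35,"ax": 0,"ay": 0,"az": 0,"grip": 30},
    {"dx": 35,"dy": 0,"dz": -35,"ax": 0,"ay": 0,"az": 0,"grip": 30},
    {"dx": 45,"dy": 0,"dz": -35,"ax": 0,"ay": 0,"az": 0,"grip": 30},
    {"dx": 45,"dy": 0,"dz": -30,"ax": 0,"ay": 0,"az": 0,"grip": 30},
    {"dx": 40,"dy": 0,"dz": -13,"ax": 0,"ay": 0,"az": 0,"grip": 30},
    {"dx": 30,"dy": 0,"dz": 0,"ax": 0,"ay": 0,"az": 0,"grip": 30},
    {"dx": 5,"dy": 0,"dz": 0,"ax": 0,"ay": 0,"az": 0,"grip": 30},
    {"dx": 0,"dy": 0,"dz": 0,"ax": 0,"ay": 0,"az": 0,"grip": 30},
  ],
)

```text
clock: 6.92
tcp_pos: [541.1, 89.3, 302.2]
orientation: [0.743, 0.669, -0.0, 0.0]
wrist_force: [0.4, -0.6, -1.0]
grip_width: 41.4
grip_force: 60.8
```

```bash
python3 - <<'E'
from h import *
im,c=grab("wrist","w4"); print(tool()[0],tool()[2]["grip_width"]); q,f=chamfer(im,c,umodel(),[521,204,-.103],270); print(q,f)
o=im.copy(); P=umodel(); a=q[2]; W=P.copy(); W[:,:2]=P[:,:2]@np.array([[np.cos(a),np.sin(a)],[-np.sin(a),np.cos(a)]])+q[:2]
for p in w2p(c,W): cv2.circle(o,tuple(int(x) for x in p.round()),0,(0,0,255),-1)
cv2.imwrite("pics/w4o.png",o)
print("ring",unit(*q,(55,0)), unit(521,204,-.103,(55,0)))
E
```

```text
[541.1535113   88.58938141 302.14015649] 41.42904597361075
[ 5.19075559e+02  2.06734711e+02 -8.82254463e-02] 3.1618235111236572
ring [573.86164524 201.88860432] [575.70851034 198.34501135]
```

View pics/w4o.png

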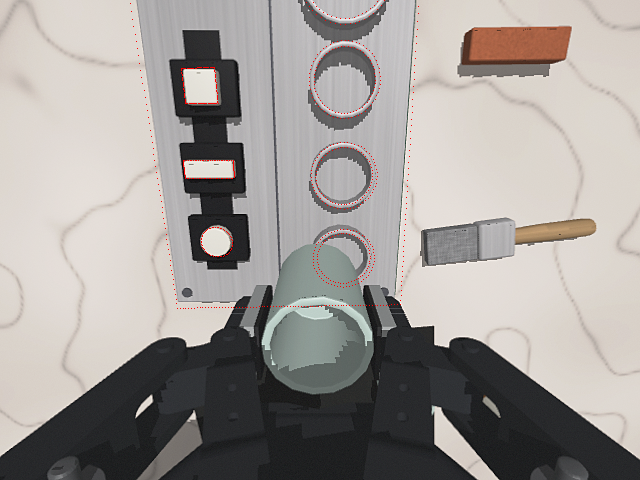

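The overlay nearly fits: the keys match, the rings are off by 1–3 px and the deck outline is too large. I'll drop the outline and refit.

```bash
sed -i 's/    P=\[rect(230,420,55,80)\]/    P=[]/' h.py; python3 - <<'E'
from h import *
P=umodel(); im=cv2.imread("pics/w4.png"); c=eyes.get_calibration("wrist"); go([575,200,302],np.pi/2-.1)
x0=[520,204,-.1]
for n,i,cc,roi in (("wrist",im,c,255),("top",cv2.imread("pics/top0.png"),eyes.get_calibration("top"),None),("scene",cv2.imread("pics/scene0.png"),eyes.get_calibration("scene"),None)):
    q,f=chamfer(i,cc,P,x0,roi); print(n,q.round(3),round(f,2),[unit(*q,(55,152-76*k)).round(1) for k in range(5)])
E
```

```text
shift tool(now) [1.144e+02 2.180e+01 1.000e-01] shift tool(goal) [1.142e+02 2.260e+01 1.000e-01] turn [-0.     0.001 -0.007] t 6.97
wrist [ 5.19341e+02  2.06012e+02 -9.00000e-02] 2.49 [array([587.7, 352.5]), array([580.9, 276.8]), array([574.1, 201.1]), array([567.3, 125.4]), array([560.5,  49.7])]
top [ 5.19612e+02  2.04710e+02 -9.70000e-02] 0.65 [array([589.1, 350.6]), array([581.7, 275. ]), array([574.4, 199.4]), array([567. , 123.7]), array([559.6,  48.1])]
scene [ 5.22964e+02  2.04320e+02 -1.00000e-01] 0.64 [array([592.9, 350.1]), array([585.3, 274.4]), array([577.7, 198.8]), array([570.1, 123.2]), array([562.5,  47.6])]
```

Call:
move_arm(
  rows=[
    {"dx": 20,"dy": 4,"dz": 0,"ax": 0,"ay": 0,"az": -0.006,"grip": 30},
    {"dx": 30,"dy": 6,"dz": 10,"ax": 0,"ay": 0,"az": 0,"grip": 30},
    {"dx": 35,"dy": 7,"dz": 30,"ax": 0,"ay": 0,"az": 0,"grip": 30},
    {"dx": 25,"dy": 4,"dz": 30,"ax": 0,"ay": 0,"az": 0,"grip": 30},
    {"dx": 5,"dy": 1,"dz": 30,"ax": 0,"ay": 0,"az": 0,"grip": 30},
    {"dx": 0,"dy": 0,"dz": 17,"ax": 0,"ay": 0,"az": 0,"grip": 30},
    {"dx": 0,"dy": 0,"dz": 0,"ax": 0,"ay": 0,"az": 0,"grip": 30},
    {"dx": 0,"dy": 0,"dz": 0,"ax": 0,"ay": 0,"az": 0,"grip": 30},
  ],
)

```text
clock: 7.98
tcp_pos: [575.6, 201.8, 186.1]
orientation: [0.742, 0.671, 0.001, 0.0]
wrist_force: [-0.4, -0.3, -0.4]
grip_width: 40.9
grip_force: 60.8
```

```bash
python3 - <<'E'
from h import *
go([574.7,200.5,156],np.pi/2-.097); s=tool()[2]; print(s["wrist_force"],s["grip_width"])
E
```

```text
shift tool(now) [-1.4 -0.9 30.1] shift tool(goal) [-1.4 -0.8 30.1] turn [ 0.002 -0.001 -0.003] t 7.97
[-0.36181128 -0.32259304 -0.39298414] 40.94123956585627
```

Call:
move_arm(
  rows=[
    {"dx": -1.4,"dy": -0.9,"dz": 5,"ax": 0,"ay": 0,"az": 0,"grip": 30},
    {"dx": 0,"dy": 0,"dz": 7,"ax": 0,"ay": 0,"az": 0,"grip": 30},
    {"dx": 0,"dy": 0,"dz": 7,"ax": 0,"ay": 0,"az": 0,"grip": 30},
    {"dx": 0,"dy": 0,"dz": 6,"ax": 0,"ay": 0,"az": 0,"grip": 30},
    {"dx": 0,"dy": 0,"dz": 0,"ax": 0,"ay": 0,"az": 0,"grip": 30},
  ],
)

```text
clock: 8.6
tcp_pos: [573.5, 200.9, 159.2]
orientation: [0.741, 0.671, -0.001, -0.0]
wrist_force: [0.9, -0.4, -0.1]
grip_width: 41.1
grip_force: 60.8
```

Call:
move_arm(
  rows=[
    {"dx": 0,"dy": 0.5,"dz": 3.5,"ax": 0,"ay": 0,"az": 0,"grip": 30},
    {"dx": 0,"dy": 0,"dz": 0,"ax": 0,"ay": 0,"az": 0,"grip": 55},
    {"dx": 0,"dy": 0,"dz": 0,"ax": 0,"ay": 0,"az": 0,"grip": 75},
    {"dx": 0,"dy": 0,"dz": 0,"ax": 0,"ay": 0,"az": 0,"grip": 75},
    {"dx": 0,"dy": 0,"dz": 0,"ax": 0,"ay": 0,"az": 0,"grip": 75},
    {"dx": 0,"dy": 0,"dz": -15,"ax": 0,"ay": 0,"az": 0,"grip": 80},
    {"dx": 0,"dy": 0,"dz": -30,"ax": 0,"ay": 0,"az": 0,"grip": 85},
    {"dx": 0,"dy": 0,"dz": -35,"ax": 0,"ay": 0,"az": 0,"grip": 85},
    {"dx": 0,"dy": 0,"dz": -35,"ax": 0,"ay": 0,"az": 0,"grip": 85},
    {"dx": 0,"dy": 0,"dz": -15,"ax": 0,"ay": 0,"az": 0,"grip": 85},
  ],
)

```text
clock: 9.85
tcp_pos: [575.1, 200.9, 289.4]
orientation: [0.741, 0.671, 0.002, 0.0]
wrist_force: [0.1, -0.6, -0.8]
grip_width: 84.8
grip_force: 0.0
```

```bash
cat >> h.py <<'E'
def mat(names):
    """glasses left on the mat, from both fixed cameras (no pictures kept)"""
    for n in ("top","scene"):
        im,c=grab(n,"last_"+n)
        for k in names:
            try: v=GL[k]; r=glass(im,c,v[:2],v[2]); print(n,k,r[0].round(1),round(r[1],2))
            except Exception as e: print(n,k,"none")
E
python3 - <<'E'
from h import *
mat(["W1","W2","N2","N3"]); go([516.5,-241.5,220],np.pi/2-.1)
E
```

```text
top W1 [ 621.1 -139.2] 0.95
top W2 [ 423.  -240.9] 0.97
top N2 [ 517.  -241.7] 0.96
top N3 [ 436.1 -154.7] 0.43
scene W1 [ 619.3 -139. ] 0.96
scene W2 [ 416.7 -241.3] 0.64
scene N2 [ 507.1 -240.9] 0.81
scene N3 [ 434.6 -155.7] 0.73
shift tool(now) [-446.3  -14.6   67.4] shift tool(goal) [-446.2  -14.    68.4] turn [ 0.003 -0.002  0.001] t 9.95
```

```bash
python3 - <<'E'
import cv2
im=cv2.imread("pics/last_top.png")[190:370,110:510]; cv2.imwrite("pics/c1.png",cv2.resize(im,None,fx=2,fy=2,interpolation=cv2.INTER_CUBIC))
E
```

```text
(no output)
```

View pics/c1.png

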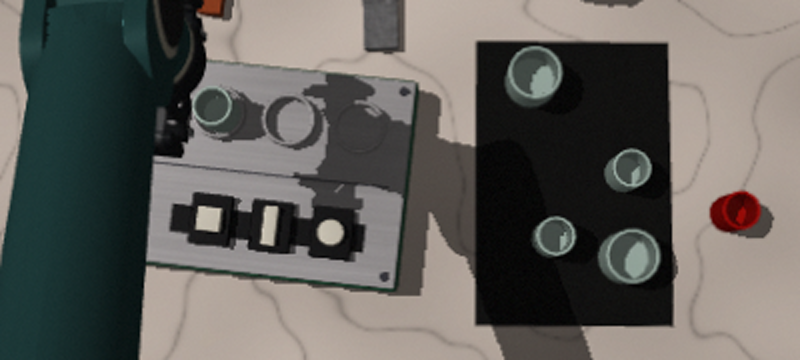

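N1 stands in its ring. N3 has been knocked to crop (555,237), i.e. pixel (387,308), but is still upright; the others haven't moved. Next is N2.

Call:
move_arm(
  rows=[
    {"dx": -30,"dy": -1,"dz": 0,"ax": 0,"ay": 0,"az": 0,"grip": 85},
    {"dx": -52,"dy": -2,"dz": 0,"ax": 0,"ay": 0,"az": 0,"grip": 85},
    {"dx": -58,"dy": -2,"dz": 0,"ax": 0,"ay": 0,"az": 0,"grip": 85},
    {"dx": -58,"dy": -2,"dz": 0,"ax": 0,"ay": 0,"az": 0,"grip": 85},
    {"dx": -58,"dy": -2,"dz": 10,"ax": 0,"ay": 0,"az": 0,"grip": 85},
    {"dx": -58,"dy": -2,"dz": 15,"ax": 0,"ay": 0,"az": 0,"grip": 85},
    {"dx": -55,"dy": -2,"dz": 20,"ax": 0,"ay": 0,"az": 0,"grip": 85},
    {"dx": -45,"dy": -1,"dz": 20,"ax": 0,"ay": 0,"az": 0,"grip": 85},
    {"dx": -28,"dy": 0,"dz": 10,"ax": 0,"ay": 0,"az": 0,"grip": 85},
    {"dx": 0,"dy": 0,"dz": 0,"ax": 0,"ay": 0,"az": 0,"grip": 85},
  ],
)

```text
clock: 11.2
tcp_pos: [514.6, -239.8, 209.5]
orientation: [0.743, 0.669, -0.002, -0.001]
wrist_force: [-0.7, 1.2, 0.3]
grip_width: 84.8
grip_force: 0.0
```

```bash
python3 - <<'E'
from h import *
print(p2w(eyes.get_calibration("top"),[(387.5,307)],60))
go([516.5,-241.3,100],np.pi/2-.1)
E
```

```text
[[ 445.30641361 -158.8740739    60.        ]]
shift tool(now) [ -1.2   2.5 109.5] shift tool(goal) [ -1.3   2.1 109.5] turn [-0.004  0.001 -0.004] t 11.2
```

Call:
move_arm(
  rows=[
    {"dx": -1.2,"dy": 2,"dz": 20,"ax": -0.003,"ay": 0,"az": 0,"grip": 75},
    {"dx": 0,"dy": 0,"dz": 35,"ax": 0,"ay": 0,"az": 0,"grip": 70},
    {"dx": 0,"dy": 0,"dz": 35,"ax": 0,"ay": 0,"az": 0,"grip": 70},
    {"dx": 0,"dy": 0,"dz": 19,"ax": 0,"ay": 0,"az": 0,"grip": 70},
    {"dx": 0,"dy": 0,"dz": 0,"ax": 0,"ay": 0,"az": 0,"grip": 60},
    {"dx": 0,"dy": 0,"dz": 0,"ax": 0,"ay": 0,"az": 0,"grip": 30},
    {"dx": 0,"dy": 0,"dz": 0,"ax": 0,"ay": 0,"az": 0,"grip": 30},
    {"dx": 0,"dy": 0,"dz": 0,"ax": 0,"ay": 0,"az": 0,"grip": 30},
    {"dx": 0,"dy": 0,"dz": 0,"ax": 0,"ay": 0,"az": 0,"grip": 30},
    {"dx": 0,"dy": 0,"dz": 0,"ax": 0,"ay": 0,"az": 0,"grip": 30},
  ],
)

```text
clock: 12.45
tcp_pos: [519.6, -239.2, 103.7]
orientation: [0.741, 0.671, 0.002, 0.002]
wrist_force: [-0.1, 1.2, 6.3]
grip_width: 40.9
grip_force: 61.2
```

```bash
python3 - <<'E'
from h import *
print(tool()[0],tool()[2]["grip_width"])
go([567.5,124.5,250],np.pi/2-.097)
E
```

```text
[ 519.59297016 -239.23352096  103.6719569 ] 40.87311948600714
shift tool(now) [ 366.7   12.5 -146.3] shift tool(goal) [ 366.7   12.5 -146.3] turn [ 0.005  0.    -0.002] t 12.45
```

Call:
move_arm(
  rows=[
    {"dx": 0,"dy": 0,"dz": -20,"ax": 0,"ay": 0,"az": 0,"grip": 30},
    {"dx": 0,"dy": 0,"dz": -35,"ax": 0,"ay": 0,"az": 0,"grip": 30},
    {"dx": 20,"dy": 1,"dz": -35,"ax": 0,"ay": 0,"az": 0,"grip": 30},
    {"dx": 45,"dy": 2,"dz": -30,"ax": 0,"ay": 0,"az": 0,"grip": 30},
    {"dx": 58,"dy": 2,"dz": -20,"ax": 0,"ay": 0,"az": 0,"grip": 30},
    {"dx": 58,"dy": 2,"dz": -5,"ax": 0,"ay": 0,"az": 0,"grip": 30},
    {"dx": 58,"dy": 2,"dz": 0,"ax": 0,"ay": 0,"az": 0,"grip": 30},
    {"dx": 58,"dy": 2,"dz": 0,"ax": 0,"ay": 0,"az": 0,"grip": 30},
    {"dx": 45,"dy": 1,"dz": 0,"ax": 0,"ay": 0,"az": 0,"grip": 30},
    {"dx": 26,"dy": 1,"dz": 10,"ax": 0,"ay": 0,"az": 0,"grip": 30},
  ],
)

```text
clock: 13.7
tcp_pos: [568.0, 128.8, 238.5]
orientation: [0.74, 0.672, 0.002, 0.001]
wrist_force: [-0.3, -0.2, -0.1]
grip_width: 40.4
grip_force: 60.9
```

Call:
move_arm(
  rows=[
    {"dx": 0,"dy": 0,"dz": 20,"ax": 0,"ay": 0,"az": 0,"grip": 30},
    {"dx": 0,"dy": 0,"dz": 20,"ax": 0,"ay": 0,"az": 0,"grip": 30},
    {"dx": 0,"dy": 0,"dz": 5,"ax": 0,"ay": 0,"az": 0,"grip": 30},
    {"dx": 0,"dy": 0,"dz": 0,"ax": 0,"ay": 0,"az": 0,"grip": 30},
    {"dx": 0,"dy": 0,"dz": 0,"ax": 0,"ay": 0,"az": 0,"grip": 30},
  ],
)

```text
clock: 14.32
tcp_pos: [568.3, 125.3, 193.1]
orientation: [0.742, 0.671, 0.001, 0.001]
wrist_force: [-0.5, 0.2, -1.0]
grip_width: 40.9
grip_force: 60.9
```

```bash
python3 - <<'E'
from h import *
print(tool()[0],tool()[2]["grip_width"],tool()[2]["wrist_force"])
go([567.5,126.4,162],np.pi/2-.097)
E
```

```text
[568.31912642 125.32073542 193.05203839] 40.89058501788928 [-0.50755779  0.2010517  -0.99180466]
shift tool(now) [ 1. -1. 31.] shift tool(goal) [ 1.  -0.9 31.1] turn [ 0.004 -0.    -0.003] t 14.32
```

Call:
move_arm(
  rows=[
    {"dx": 1,"dy": -0.8,"dz": 10,"ax": 0.003,"ay": 0,"az": 0,"grip": 30},
    {"dx": 0,"dy": 0,"dz": 9,"ax": 0,"ay": 0,"az": 0,"grip": 30},
    {"dx": 0,"dy": 0,"dz": 7,"ax": 0,"ay": 0,"az": 0,"grip": 30},
    {"dx": 0,"dy": 0,"dz": 5,"ax": 0,"ay": 0,"az": 0,"grip": 30},
    {"dx": 0,"dy": 0,"dz": 0,"ax": 0,"ay": 0,"az": 0,"grip": 30},
    {"dx": 0,"dy": 0,"dz": 0,"ax": 0,"ay": 0,"az": 0,"grip": 30},
  ],
)

```text
clock: 15.08
tcp_pos: [567.4, 127.0, 161.7]
orientation: [0.741, 0.671, 0.0, 0.0]
wrist_force: [0.5, 0.2, -1.2]
grip_width: 40.9
grip_force: 60.9
```

Call:
move_arm(
  rows=[
    {"dx": 0,"dy": 0,"dz": 2.5,"ax": 0,"ay": 0,"az": 0,"grip": 30},
    {"dx": 0,"dy": 0,"dz": 0,"ax": 0,"ay": 0,"az": 0,"grip": 55},
    {"dx": 0,"dy": 0,"dz": 0,"ax": 0,"ay": 0,"az": 0,"grip": 75},
    {"dx": 0,"dy": 0,"dz": 0,"ax": 0,"ay": 0,"az": 0,"grip": 75},
    {"dx": 0,"dy": 0,"dz": 0,"ax": 0,"ay": 0,"az": 0,"grip": 75},
    {"dx": 0,"dy": 0,"dz": -15,"ax": 0,"ay": 0,"az": 0,"grip": 80},
    {"dx": 0,"dy": 0,"dz": -30,"ax": 0,"ay": 0,"az": 0,"grip": 85},
    {"dx": 0,"dy": 0,"dz": -35,"ax": 0,"ay": 0,"az": 0,"grip": 85},
    {"dx": 0,"dy": 0,"dz": -35,"ax": 0,"ay": 0,"az": 0,"grip": 85},
    {"dx": 0,"dy": 0,"dz": -15,"ax": 0,"ay": 0,"az": 0,"grip": 85},
  ],
)

```text
clock: 16.32
tcp_pos: [568.0, 127.0, 291.8]
orientation: [0.741, 0.671, 0.002, 0.001]
wrist_force: [-0.2, 0.0, -0.8]
grip_width: 84.8
grip_force: 0.0
```

```bash
sed -i 's/N3=(412,-138,21)/N3=(445,-159,21)/' h.py; python3 - <<'E'
from h import *
mat(["W1","W2","N3"]); print(tool()[0]); go([445,-159,220],np.pi/2-.1)
E
```

```text
top W1 [ 621.1 -139.2] 0.95
top W2 [ 423.2 -241.9] 0.95
top N3 [ 444.3 -159.3] 0.84
scene W1 [ 619.4 -139. ] 0.97
scene W2 [ 408.  -241.9] 0.74
scene N3 [ 443.6 -159.1] 0.92
[567.79100548 127.15171081 290.7666193 ]
shift tool(now) [-297.   -94.1   69.9] shift tool(goal) [-297.   -93.6   70.8] turn [ 0.003 -0.002  0.001] t 16.43
```

Call:
move_arm(
  rows=[
    {"dx": -25,"dy": -8,"dz": 0,"ax": 0,"ay": 0,"az": 0,"grip": 85},
    {"dx": -45,"dy": -14,"dz": 0,"ax": 0,"ay": 0,"az": 0,"grip": 85},
    {"dx": -52,"dy": -17,"dz": 5,"ax": 0,"ay": 0,"az": 0,"grip": 85},
    {"dx": -52,"dy": -17,"dz": 15,"ax": 0,"ay": 0,"az": 0,"grip": 85},
    {"dx": -52,"dy": -17,"dz": 20,"ax": 0,"ay": 0,"az": 0,"grip": 85},
    {"dx": -45,"dy": -14,"dz": 20,"ax": 0,"ay": 0,"az": 0,"grip": 85},
    {"dx": -26,"dy": -8,"dz": 15,"ax": 0,"ay": 0,"az": 0,"grip": 85},
    {"dx": 0,"dy": 0,"dz": 0,"ax": 0,"ay": 0,"az": 0,"grip": 85},
    {"dx": 0,"dy": 0,"dz": 0,"ax": 0,"ay": 0,"az": 0,"grip": 85},
  ],
)

```text
clock: 17.55
tcp_pos: [442.8, -158.8, 213.7]
orientation: [0.741, 0.671, -0.0, -0.0]
wrist_force: [-0.2, 0.0, -0.2]
grip_width: 84.9
grip_force: 0.0
```

```bash
python3 - <<'E'
from h import *
print(tool()[0]); go([444,-159.2,100],np.pi/2-.1)
E
```

```text
[ 442.79710199 -158.83649476  213.66755819]
shift tool(now) [ -0.3   1.4 113.7] shift tool(goal) [ -0.2   1.2 113.7] turn [-0.001 -0.     0.001] t 17.55
```

Call:
move_arm(
  rows=[
    {"dx": 0,"dy": 1,"dz": 20,"ax": 0,"ay": 0,"az": 0,"grip": 75},
    {"dx": 0,"dy": 0,"dz": 35,"ax": 0,"ay": 0,"az": 0,"grip": 70},
    {"dx": 0,"dy": 0,"dz": 35,"ax": 0,"ay": 0,"az": 0,"grip": 70},
    {"dx": 0,"dy": 0,"dz": 23,"ax": 0,"ay": 0,"az": 0,"grip": 70},
    {"dx": 0,"dy": 0,"dz": 0,"ax": 0,"ay": 0,"az": 0,"grip": 60},
    {"dx": 0,"dy": 0,"dz": 0,"ax": 0,"ay": 0,"az": 0,"grip": 30},
    {"dx": 0,"dy": 0,"dz": 0,"ax": 0,"ay": 0,"az": 0,"grip": 30},
    {"dx": 0,"dy": 0,"dz": 0,"ax": 0,"ay": 0,"az": 0,"grip": 30},
    {"dx": 0,"dy": 0,"dz": 0,"ax": 0,"ay": 0,"az": 0,"grip": 30},
    {"dx": 0,"dy": 0,"dz": 0,"ax": 0,"ay": 0,"az": 0,"grip": 30},
  ],
)

```text
clock: 18.8
tcp_pos: [445.1, -159.0, 102.1]
orientation: [0.741, 0.671, 0.001, 0.001]
wrist_force: [-1.3, 0.7, 7.0]
grip_width: 40.7
grip_force: 61.1
```

```bash
python3 - <<'E'
from h import *
print(tool()[0],tool()[2]["grip_width"])
go([560.2,48.8,250],np.pi/2-.097)
E
```

```text
[ 445.1364845  -159.02607677  102.12960899] 40.72312606701968
shift tool(now) [ 218.2   94.4 -147.5] shift tool(goal) [ 218.    94.4 -147.9] turn [ 0.002 -0.001 -0.002] t 18.8
```

Call:
move_arm(
  rows=[
    {"dx": 0,"dy": 0,"dz": -20,"ax": 0,"ay": 0,"az": 0,"grip": 30},
    {"dx": 0,"dy": 0,"dz": -35,"ax": 0,"ay": 0,"az": 0,"grip": 30},
    {"dx": 20,"dy": 8,"dz": -35,"ax": 0,"ay": 0,"az": 0,"grip": 30},
    {"dx": 40,"dy": 17,"dz": -30,"ax": 0,"ay": 0,"az": 0,"grip": 30},
    {"dx": 45,"dy": 20,"dz": -20,"ax": 0,"ay": 0,"az": 0,"grip": 30},
    {"dx": 45,"dy": 20,"dz": 0,"ax": 0,"ay": 0,"az": 0,"grip": 30},
    {"dx": 42,"dy": 18,"dz": 0,"ax": 0,"ay": 0,"az": 0,"grip": 30},
    {"dx": 25,"dy": 11,"dz": 15,"ax": 0,"ay": 0,"az": 0,"grip": 30},
    {"dx": 1,"dy": 0,"dz": 20,"ax": 0,"ay": 0,"az": 0,"grip": 30},
    {"dx": 0,"dy": 0,"dz": 20,"ax": 0,"ay": 0,"az": 0,"grip": 30},
  ],
)

```text
clock: 20.05
tcp_pos: [558.6, 47.6, 184.9]
orientation: [0.742, 0.671, -0.0, -0.0]
wrist_force: [-0.6, 1.2, -1.5]
grip_width: 40.4
grip_force: 60.7
```

Call:
move_arm(
  rows=[
    {"dx": 0,"dy": 0,"dz": 0,"ax": 0,"ay": 0,"az": 0,"grip": 30},
    {"dx": 0,"dy": 0,"dz": 0,"ax": 0,"ay": 0,"az": 0,"grip": 30},
    {"dx": 0,"dy": 0,"dz": 0,"ax": 0,"ay": 0,"az": 0,"grip": 30},
  ],
)

```text
clock: 20.42
tcp_pos: [559.7, 47.9, 186.8]
orientation: [0.742, 0.671, 0.001, 0.0]
wrist_force: [-0.8, 0.6, -0.9]
grip_width: 40.7
grip_force: 60.7
```

```bash
python3 - <<'E'
from h import *
print(tool()[0],tool()[2]["grip_width"],tool()[2]["wrist_force"])
go([560.4,49.1,162],np.pi/2-.097)
E
```

```text
[559.74413786  47.86069996 186.7916237 ] 40.683047309124134 [-0.81025258  0.57786132 -0.87147632]
shift tool(now) [ 1.3  0.5 24.8] shift tool(goal) [ 1.3  0.5 24.8] turn [ 0.001 -0.    -0.003] t 20.43
```

Call:
move_arm(
  rows=[
    {"dx": 1.3,"dy": 0.5,"dz": 7,"ax": 0,"ay": 0,"az": 0,"grip": 30},
    {"dx": 0,"dy": 0,"dz": 7,"ax": 0,"ay": 0,"az": 0,"grip": 30},
    {"dx": 0,"dy": 0,"dz": 6,"ax": 0,"ay": 0,"az": 0,"grip": 30},
    {"dx": 0,"dy": 0,"dz": 5,"ax": 0,"ay": 0,"az": 0,"grip": 30},
    {"dx": 0,"dy": 0,"dz": 0,"ax": 0,"ay": 0,"az": 0,"grip": 30},
    {"dx": 0,"dy": 0,"dz": 0,"ax": 0,"ay": 0,"az": 0,"grip": 30},
  ],
)

```text
clock: 21.18
tcp_pos: [560.1, 49.7, 161.1]
orientation: [0.741, 0.671, 0.0, 0.0]
wrist_force: [-0.4, -0.7, -0.6]
grip_width: 40.5
grip_force: 60.7
```

Call:
move_arm(
  rows=[
    {"dx": 0,"dy": 0,"dz": 3,"ax": 0,"ay": 0,"az": 0,"grip": 30},
    {"dx": 0,"dy": 0,"dz": 0,"ax": 0,"ay": 0,"az": 0,"grip": 55},
    {"dx": 0,"dy": 0,"dz": 0,"ax": 0,"ay": 0,"az": 0,"grip": 75},
    {"dx": 0,"dy": 0,"dz": 0,"ax": 0,"ay": 0,"az": 0,"grip": 75},
    {"dx": 0,"dy": 0,"dz": 0,"ax": 0,"ay": 0,"az": 0,"grip": 75},
    {"dx": 0,"dy": 0,"dz": -15,"ax": 0,"ay": 0,"az": 0,"grip": 80},
    {"dx": 0,"dy": 0,"dz": -30,"ax": 0,"ay": 0,"az": 0,"grip": 85},
    {"dx": 0,"dy": 0,"dz": -35,"ax": 0,"ay": 0,"az": 0,"grip": 85},
    {"dx": 0,"dy": 0,"dz": -35,"ax": 0,"ay": 0,"az": 0,"grip": 85},
    {"dx": 0,"dy": 0,"dz": -15,"ax": 0,"ay": 0,"az": 0,"grip": 85},
  ],
)

```text
clock: 22.42
tcp_pos: [560.8, 49.5, 290.7]
orientation: [0.741, 0.671, 0.002, 0.001]
wrist_force: [-0.0, -0.0, 0.5]
grip_width: 85.2
grip_force: 0.0
```

```bash
python3 - <<'E'
from h import *
mat(["W1","W2"]); print(tool()[0]); go([422.5,-241,220],np.pi/2-.1)
E
```

```text
top W1 [ 621.3 -139.2] 0.95
top W2 [ 422.7 -241.8] 0.9
scene W1 [ 619.4 -139.1] 0.96
scene W2 [ 407.9 -241.2] 0.74
[560.61237851  49.76209241 289.67793469]
shift tool(now) [-303.1 -108.9   68.9] shift tool(goal) [-303.1 -108.4   69.7] turn [ 0.003 -0.002  0.001] t 22.52
```

Call:
move_arm(
  rows=[
    {"dx": -25,"dy": -9,"dz": 0,"ax": 0,"ay": 0,"az": 0,"grip": 85},
    {"dx": -45,"dy": -16,"dz": 0,"ax": 0,"ay": 0,"az": 0,"grip": 85},
    {"dx": -53,"dy": -19,"dz": 5,"ax": 0,"ay": 0,"az": 0,"grip": 85},
    {"dx": -53,"dy": -19,"dz": 15,"ax": 0,"ay": 0,"az": 0,"grip": 85},
    {"dx": -53,"dy": -19,"dz": 20,"ax": 0,"ay": 0,"az": 0,"grip": 85},
    {"dx": -46,"dy": -16,"dz": 20,"ax": 0,"ay": 0,"az": 0,"grip": 85},
    {"dx": -28,"dy": -10,"dz": 10,"ax": 0,"ay": 0,"az": 0,"grip": 85},
    {"dx": 0,"dy": 0,"dz": 0,"ax": 0,"ay": 0,"az": 0,"grip": 85},
    {"dx": 0,"dy": 0,"dz": 0,"ax": 0,"ay": 0,"az": 0,"grip": 85},
  ],
)

```text
clock: 23.65
tcp_pos: [421.9, -240.8, 217.5]
orientation: [0.741, 0.671, -0.0, -0.001]
wrist_force: [1.1, -0.4, 0.4]
grip_width: 85.0
grip_force: 0.0
```

```bash
python3 - <<'E'
from h import *
print(tool()[0]); go([422.5,-240.8,100],np.pi/2-.1)
E
```

```text
[ 421.8991677  -240.84800549  217.47446354]
shift tool(now) [  0.    0.8 117.5] shift tool(goal) [1.000e-01 6.000e-01 1.175e+02] turn [-0.001 -0.001  0.   ] t 23.65
```

Call:
move_arm(
  rows=[
    {"dx": 0,"dy": 0.5,"dz": 22,"ax": 0,"ay": 0,"az": 0,"grip": 85},
    {"dx": 0,"dy": 0,"dz": 35,"ax": 0,"ay": 0,"az": 0,"grip": 85},
    {"dx": 0,"dy": 0,"dz": 37,"ax": 0,"ay": 0,"az": 0,"grip": 85},
    {"dx": 0,"dy": 0,"dz": 23,"ax": 0,"ay": 0,"az": 0,"grip": 85},
    {"dx": 0,"dy": 0,"dz": 0,"ax": 0,"ay": 0,"az": 0,"grip": 70},
    {"dx": 0,"dy": 0,"dz": 0,"ax": 0,"ay": 0,"az": 0,"grip": 45},
    {"dx": 0,"dy": 0,"dz": 0,"ax": 0,"ay": 0,"az": 0,"grip": 45},
    {"dx": 0,"dy": 0,"dz": 0,"ax": 0,"ay": 0,"az": 0,"grip": 45},
    {"dx": 0,"dy": 0,"dz": 0,"ax": 0,"ay": 0,"az": 0,"grip": 45},
    {"dx": 0,"dy": 0,"dz": 0,"ax": 0,"ay": 0,"az": 0,"grip": 45},
  ],
)

```text
clock: 24.9
tcp_pos: [423.8, -241.2, 102.0]
orientation: [0.741, 0.671, 0.001, 0.001]
wrist_force: [-1.5, 1.1, 8.6]
grip_width: 57.1
grip_force: 64.7
```

```bash
python3 - <<'E'
from h import *
print(tool()[0],tool()[2]["grip_width"])
go([589,351,250],np.pi/2-.097)
E
```

```text
[ 423.82870322 -241.17472257  101.95028385] 57.09669105359819
shift tool(now) [ 605.6  106.3 -147.6] shift tool(goal) [ 605.4  107.  -148. ] turn [ 0.002 -0.    -0.002] t 24.9
```

Call:
move_arm(
  rows=[
    {"dx": 0,"dy": 0,"dz": -20,"ax": 0,"ay": 0,"az": 0,"grip": 45},
    {"dx": 0,"dy": 0,"dz": -38,"ax": 0,"ay": 0,"az": 0,"grip": 45},
    {"dx": 25,"dy": 4,"dz": -42,"ax": 0,"ay": 0,"az": 0,"grip": 45},
    {"dx": 48,"dy": 8,"dz": -40,"ax": 0,"ay": 0,"az": 0,"grip": 45},
    {"dx": 55,"dy": 10,"dz": -20,"ax": 0,"ay": 0,"az": 0,"grip": 45},
    {"dx": 58,"dy": 10,"dz": 0,"ax": 0,"ay": 0,"az": 0,"grip": 45},
    {"dx": 58,"dy": 10,"dz": 0,"ax": 0,"ay": 0,"az": 0,"grip": 45},
    {"dx": 58,"dy": 10,"dz": 0,"ax": 0,"ay": 0,"az": 0,"grip": 45},
    {"dx": 58,"dy": 10,"dz": 0,"ax": 0,"ay": 0,"az": 0,"grip": 45},
    {"dx": 58,"dy": 10,"dz": 0,"ax": 0,"ay": 0,"az": 0,"grip": 45},
  ],
)

```text
clock: 26.15
tcp_pos: [536.0, 169.3, 260.9]
orientation: [0.741, 0.671, 0.0, -0.0]
wrist_force: [0.8, -0.5, -0.3]
grip_width: 57.4
grip_force: 64.6
```

Call:
move_arm(
  rows=[
    {"dx": 58,"dy": 10,"dz": 0,"ax": 0,"ay": 0,"az": 0,"grip": 45},
    {"dx": 55,"dy": 10,"dz": 0,"ax": 0,"ay": 0,"az": 0,"grip": 45},
    {"dx": 45,"dy": 9,"dz": 0,"ax": 0,"ay": 0,"az": 0,"grip": 45},
    {"dx": 29,"dy": 6,"dz": 15,"ax": 0,"ay": 0,"az": 0,"grip": 45},
    {"dx": 0,"dy": 0,"dz": 25,"ax": 0,"ay": 0,"az": 0,"grip": 45},
    {"dx": 0,"dy": 0,"dz": 25,"ax": 0,"ay": 0,"az": 0,"grip": 45},
    {"dx": 0,"dy": 0,"dz": 0,"ax": 0,"ay": 0,"az": 0,"grip": 45},
    {"dx": 0,"dy": 0,"dz": 0,"ax": 0,"ay": 0,"az": 0,"grip": 45},
    {"dx": 0,"dy": 0,"dz": 0,"ax": 0,"ay": 0,"az": 0,"grip": 45},
  ],
)

```text
clock: 27.28
tcp_pos: [589.9, 350.1, 197.2]
orientation: [0.741, 0.671, 0.001, 0.0]
wrist_force: [-0.3, -0.2, -0.8]
grip_width: 57.0
grip_force: 64.6
```

```bash
python3 - <<'E'
from h import *
t,M,s=tool(); print(t,s["grip_width"],s["wrist_force"],s["joint_positions"])
go([589.5,350.7,162],np.pi/2-.097)
im,c=grab("wrist","w5"); grab("scene","s5")
E
```

```text
[589.88186311 350.11789979 197.18545507] 57.00227312527125 [-0.32275434 -0.18252187 -0.80442304] [-1.04040466  0.72420581  0.68665404  1.62218361 -0.5282431   0.98612798
 -0.27836986]
shift tool(now) [ 0.5 -0.5 35.2] shift tool(goal) [ 0.5 -0.4 35.2] turn [ 0.002 -0.002 -0.002] t 27.27
```

Call:
move_arm(
  rows=[
    {"dx": 0.5,"dy": -0.4,"dz": 12,"ax": 0,"ay": 0,"az": 0,"grip": 45},
    {"dx": 0,"dy": 0,"dz": 9,"ax": 0,"ay": 0,"az": 0,"grip": 45},
    {"dx": 0,"dy": 0,"dz": 8,"ax": 0,"ay": 0,"az": 0,"grip": 45},
    {"dx": 0,"dy": 0,"dz": 6,"ax": 0,"ay": 0,"az": 0,"grip": 45},
    {"dx": 0,"dy": 0,"dz": 0,"ax": 0,"ay": 0,"az": 0,"grip": 45},
    {"dx": 0,"dy": 0,"dz": 0,"ax": 0,"ay": 0,"az": 0,"grip": 45},
  ],
)

```text
clock: 28.12
tcp_pos: [589.1, 350.4, 160.9]
orientation: [0.741, 0.671, 0.0, 0.0]
wrist_force: [0.0, -0.2, -0.5]
grip_width: 57.4
grip_force: 64.6
```

Call:
move_arm(
  rows=[
    {"dx": 0,"dy": 0,"dz": 3,"ax": 0,"ay": 0,"az": 0,"grip": 45},
    {"dx": 0,"dy": 0,"dz": 0,"ax": 0,"ay": 0,"az": 0,"grip": 65},
    {"dx": 0,"dy": 0,"dz": 0,"ax": 0,"ay": 0,"az": 0,"grip": 82},
    {"dx": 0,"dy": 0,"dz": 0,"ax": 0,"ay": 0,"az": 0,"grip": 82},
    {"dx": 0,"dy": 0,"dz": 0,"ax": 0,"ay": 0,"az": 0,"grip": 82},
    {"dx": 0,"dy": 0,"dz": -15,"ax": 0,"ay": 0,"az": 0,"grip": 85},
    {"dx": 0,"dy": 0,"dz": -30,"ax": 0,"ay": 0,"az": 0,"grip": 85},
    {"dx": 0,"dy": 0,"dz": -35,"ax": 0,"ay": 0,"az": 0,"grip": 85},
    {"dx": 0,"dy": 0,"dz": -35,"ax": 0,"ay": 0,"az": 0,"grip": 85},
    {"dx": 0,"dy": 0,"dz": -15,"ax": 0,"ay": 0,"az": 0,"grip": 85},
  ],
)

```text
clock: 29.38
tcp_pos: [589.8, 350.5, 291.0]
orientation: [0.741, 0.671, 0.002, 0.0]
wrist_force: [1.9, 0.4, -0.1]
grip_width: 85.2
grip_force: 0.0
```

```bash
python3 - <<'E'
from h import *
mat(["W1"]); print(tool()[0]); go([620.5,-139.1,220],np.pi/2-.1)
E
```

```text
top W1 [ 621.4 -139. ] 0.93
scene W1 [ 619.1 -139.1] 0.96
[589.57526946 350.61141231 289.83577646]
shift tool(now) [-484.4   79.    68.8] shift tool(goal) [-484.2   79.7   69.8] turn [ 0.003 -0.002  0.001] t 29.48
```

Call:
move_arm(
  rows=[
    {"dx": -30,"dy": 5,"dz": 0,"ax": 0,"ay": 0,"az": 0,"grip": 85},
    {"dx": -50,"dy": 8,"dz": 0,"ax": 0,"ay": 0,"az": 0,"grip": 85},
    {"dx": -57,"dy": 9,"dz": 0,"ax": 0,"ay": 0,"az": 0,"grip": 85},
    {"dx": -58,"dy": 10,"dz": 0,"ax": 0,"ay": 0,"az": 0,"grip": 85},
    {"dx": -58,"dy": 10,"dz": 0,"ax": 0,"ay": 0,"az": 0,"grip": 85},
    {"dx": -58,"dy": 10,"dz": 10,"ax": 0,"ay": 0,"az": 0,"grip": 85},
    {"dx": -58,"dy": 9,"dz": 15,"ax": 0,"ay": 0,"az": 0,"grip": 85},
    {"dx": -50,"dy": 8,"dz": 20,"ax": 0,"ay": 0,"az": 0,"grip": 85},
    {"dx": -40,"dy": 6,"dz": 15,"ax": 0,"ay": 0,"az": 0,"grip": 85},
    {"dx": -25,"dy": 4,"dz": 10,"ax": 0,"ay": 0,"az": 0,"grip": 85},
  ],
)

```text
clock: 30.72
tcp_pos: [618.2, -141.5, 215.3]
orientation: [0.742, 0.67, -0.001, -0.001]
wrist_force: [0.4, -0.2, 0.0]
grip_width: 84.8
grip_force: 0.0
```

Call:
move_arm(
  rows=[
    {"dx": 0,"dy": 0,"dz": 0,"ax": 0,"ay": 0,"az": 0,"grip": 85},
    {"dx": 0,"dy": 0,"dz": 0,"ax": 0,"ay": 0,"az": 0,"grip": 85},
    {"dx": 0,"dy": 0,"dz": 0,"ax": 0,"ay": 0,"az": 0,"grip": 85},
  ],
)

```text
clock: 31.1
tcp_pos: [620.0, -137.2, 217.6]
orientation: [0.74, 0.672, 0.0, -0.0]
wrist_force: [0.0, 0.4, 0.3]
grip_width: 84.8
grip_force: 0.0
```

```bash
python3 - <<'E'
from h import *
print(tool()[0]); go([620.5,-139.1,100],np.pi/2-.1)
E
```

```text
[ 619.96095955 -137.24775678  217.60531926]
shift tool(now) [ -1.9   0.7 117.6] shift tool(goal) [ -1.8   0.7 117.6] turn [-0.    -0.001  0.003] t 31.1
```

Call:
move_arm(
  rows=[
    {"dx": -1.9,"dy": 0.6,"dz": 22,"ax": 0,"ay": 0,"az": 0,"grip": 85},
    {"dx": 0,"dy": 0,"dz": 35,"ax": 0,"ay": 0,"az": 0,"grip": 85},
    {"dx": 0,"dy": 0,"dz": 37,"ax": 0,"ay": 0,"az": 0,"grip": 85},
    {"dx": 0,"dy": 0,"dz": 23,"ax": 0,"ay": 0,"az": 0,"grip": 85},
    {"dx": 0,"dy": 0,"dz": 0,"ax": 0,"ay": 0,"az": 0,"grip": 70},
    {"dx": 0,"dy": 0,"dz": 0,"ax": 0,"ay": 0,"az": 0,"grip": 45},
    {"dx": 0,"dy": 0,"dz": 0,"ax": 0,"ay": 0,"az": 0,"grip": 45},
    {"dx": 0,"dy": 0,"dz": 0,"ax": 0,"ay": 0,"az": 0,"grip": 45},
    {"dx": 0,"dy": 0,"dz": 0,"ax": 0,"ay": 0,"az": 0,"grip": 45},
    {"dx": 0,"dy": 0,"dz": 0,"ax": 0,"ay": 0,"az": 0,"grip": 45},
  ],
)

```text
clock: 32.35
tcp_pos: [620.6, -140.9, 101.6]
orientation: [0.741, 0.671, 0.001, 0.0]
wrist_force: [-0.4, 1.8, 5.8]
grip_width: 57.2
grip_force: 64.6
```

```bash
python3 - <<'E'
from h import *
print(tool()[0],tool()[2]["grip_width"])
go([582,275.3,250],np.pi/2-.097)
E
```

```text
[ 620.60835415 -140.9319273   101.5799534 ] 57.21471735319162
shift tool(now) [ 410.4  -79.3 -148.4] shift tool(goal) [ 410.5  -78.7 -148.4] turn [ 0.001 -0.    -0.002] t 32.35
```

Call:
move_arm(
  rows=[
    {"dx": 0,"dy": 0,"dz": -20,"ax": 0,"ay": 0,"az": 0,"grip": 45},
    {"dx": 0,"dy": 0,"dz": -38,"ax": 0,"ay": 0,"az": 0,"grip": 45},
    {"dx": 25,"dy": -5,"dz": -42,"ax": 0,"ay": 0,"az": 0,"grip": 45},
    {"dx": 48,"dy": -9,"dz": -40,"ax": 0,"ay": 0,"az": 0,"grip": 45},
    {"dx": 55,"dy": -11,"dz": -20,"ax": 0,"ay": 0,"az": 0,"grip": 45},
    {"dx": 58,"dy": -11,"dz": 0,"ax": 0,"ay": 0,"az": 0,"grip": 45},
    {"dx": 58,"dy": -11,"dz": 0,"ax": 0,"ay": 0,"az": 0,"grip": 45},
    {"dx": 58,"dy": -11,"dz": 0,"ax": 0,"ay": 0,"az": 0,"grip": 45},
    {"dx": 55,"dy": -11,"dz": 0,"ax": 0,"ay": 0,"az": 0,"grip": 45},
    {"dx": 33,"dy": -6,"dz": 0,"ax": 0,"ay": 0,"az": 0,"grip": 45},
  ],
)

```text
clock: 33.6
tcp_pos: [582.8, 257.8, 260.8]
orientation: [0.74, 0.673, 0.0, -0.0]
wrist_force: [0.4, -1.0, -2.0]
grip_width: 57.2
grip_force: 64.5
```

Call:
move_arm(
  rows=[
    {"dx": 18,"dy": -4,"dz": 0,"ax": 0,"ay": 0,"az": 0,"grip": 45},
    {"dx": 0,"dy": 0,"dz": 15,"ax": 0,"ay": 0,"az": 0,"grip": 45},
    {"dx": 0,"dy": 0,"dz": 25,"ax": 0,"ay": 0,"az": 0,"grip": 45},
    {"dx": 0,"dy": 0,"dz": 25,"ax": 0,"ay": 0,"az": 0,"grip": 45},
    {"dx": 0,"dy": 0,"dz": 0,"ax": 0,"ay": 0,"az": 0,"grip": 45},
    {"dx": 0,"dy": 0,"dz": 0,"ax": 0,"ay": 0,"az": 0,"grip": 45},
    {"dx": 0,"dy": 0,"dz": 0,"ax": 0,"ay": 0,"az": 0,"grip": 45},
  ],
)

```text
clock: 34.48
tcp_pos: [582.6, 271.9, 196.5]
orientation: [0.742, 0.671, 0.001, 0.0]
wrist_force: [1.1, -0.2, -1.4]
grip_width: 56.9
grip_force: 64.5
```

```bash
python3 - <<'E'
from h import *
t,M,s=tool(); print(t,s["grip_width"],s["wrist_force"])
go([582.1,273.7,161],np.pi/2-.097)
E
```

```text
[582.6265526  271.86995142 196.47021471] 56.88503493493354 [ 1.10575782 -0.21810609 -1.43280365]
shift tool(now) [ 1.7 -0.8 35.5] shift tool(goal) [ 1.8 -0.7 35.5] turn [ 0.002 -0.001 -0.003] t 34.48
```

Call:
move_arm(
  rows=[
    {"dx": 1.7,"dy": -0.7,"dz": 12,"ax": 0,"ay": 0,"az": 0,"grip": 45},
    {"dx": 0,"dy": 0,"dz": 9,"ax": 0,"ay": 0,"az": 0,"grip": 45},
    {"dx": 0,"dy": 0,"dz": 8,"ax": 0,"ay": 0,"az": 0,"grip": 45},
    {"dx": 0,"dy": 0,"dz": 6,"ax": 0,"ay": 0,"az": 0,"grip": 45},
    {"dx": 0,"dy": 0,"dz": 0,"ax": 0,"ay": 0,"az": 0,"grip": 45},
    {"dx": 0,"dy": 0,"dz": 0,"ax": 0,"ay": 0,"az": 0,"grip": 45},
  ],
)

```text
clock: 35.22
tcp_pos: [581.6, 274.1, 160.5]
orientation: [0.741, 0.671, 0.0, 0.0]
wrist_force: [-0.6, 0.1, -2.0]
grip_width: 57.1
grip_force: 64.5
```

Call:
move_arm(
  rows=[
    {"dx": 0,"dy": 0,"dz": 3,"ax": 0,"ay": 0,"az": 0,"grip": 45},
    {"dx": 0,"dy": 0,"dz": 0,"ax": 0,"ay": 0,"az": 0,"grip": 65},
    {"dx": 0,"dy": 0,"dz": 0,"ax": 0,"ay": 0,"az": 0,"grip": 82},
    {"dx": 0,"dy": 0,"dz": 0,"ax": 0,"ay": 0,"az": 0,"grip": 82},
    {"dx": 0,"dy": 0,"dz": 0,"ax": 0,"ay": 0,"az": 0,"grip": 82},
    {"dx": 0,"dy": 0,"dz": -15,"ax": 0,"ay": 0,"az": 0,"grip": 85},
    {"dx": 0,"dy": 0,"dz": -30,"ax": 0,"ay": 0,"az": 0,"grip": 85},
    {"dx": 0,"dy": 0,"dz": -35,"ax": 0,"ay": 0,"az": 0,"grip": 85},
    {"dx": 0,"dy": 0,"dz": -35,"ax": 0,"ay": 0,"az": 0,"grip": 85},
    {"dx": 0,"dy": 0,"dz": -15,"ax": 0,"ay": 0,"az": 0,"grip": 85},
  ],
)

```text
clock: 36.48
tcp_pos: [582.2, 274.1, 290.3]
orientation: [0.741, 0.671, 0.002, 0.0]
wrist_force: [0.3, -0.9, 0.4]
grip_width: 85.2
grip_force: 0.0
```

```bash
python3 - <<'E'
from h import *
print(tool()[0]); go([495,250,303],np.pi/2-.097)
E
```

```text
[582.17216001 274.12157818 290.32952076]
shift tool(now) [-32.6 -84.3 -13. ] shift tool(goal) [-32.5 -84.4 -12.7] turn [ 0.003 -0.002 -0.002] t 36.48
```

Call:
move_arm(
  rows=[
    {"dx": -10,"dy": -25,"dz": -4,"ax": 0,"ay": 0,"az": 0,"grip": 85},
    {"dx": -12,"dy": -35,"dz": -4,"ax": 0,"ay": 0,"az": 0,"grip": 60},
    {"dx": -10,"dy": -28,"dz": -4,"ax": 0,"ay": 0,"az": 0,"grip": 40},
    {"dx": 0,"dy": 0,"dz": 0,"ax": 0,"ay": 0,"az": 0,"grip": 40},
    {"dx": 0,"dy": 0,"dz": 0,"ax": 0,"ay": 0,"az": 0,"grip": 40},
    {"dx": 0,"dy": 0,"dz": 0,"ax": 0,"ay": 0,"az": 0,"grip": 40},
  ],
)

```text
clock: 37.22
tcp_pos: [491.3, 251.1, 299.2]
orientation: [0.741, 0.671, 0.0, 0.0]
wrist_force: [0.3, 0.0, -0.7]
grip_width: 40.1
grip_force: 0.0
```

```bash
python3 - <<'E'
from h import *
im,c=grab("wrist","w6"); print(tool()[0])
print(w2p(c,[[*unit(519.6,205,-.096,(-60,122)),99],[*unit(519.6,205,-.096,(-60,122)),55]]).round(0))
q,f=chamfer(im,c,umodel(),[519.6,205,-.096],285); print(q,f)
E
```

```text
[491.22228976 250.99825618 299.11143858]
[[281. 128.]
 [286. 129.]]
[ 5.19492003e+02  2.07466842e+02 -9.89037348e-02] 4.031086444854736
```

View pics/w6.png

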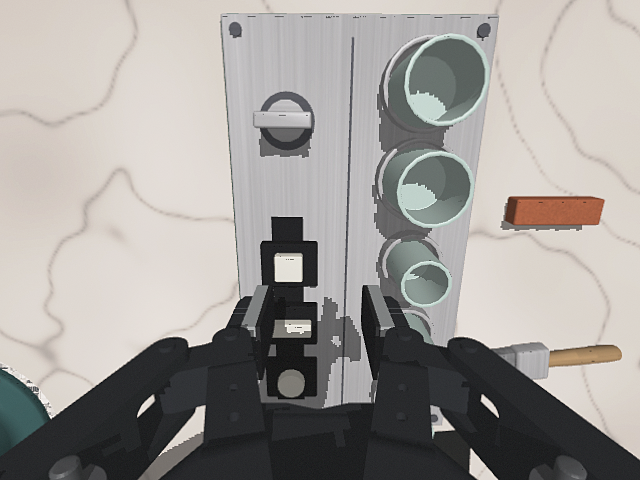

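All five glasses stand in their rings. The stud's bar is at about (283,120), nearly along the unit's x and about 0.05 rad clockwise. Next I measure the stud.

```bash
python3 - <<'E'
from h import *
P=np.r_[rect(44,12,99)]
c=eyes.get_calibration("wrist"); x0=[*unit(519.6,205,-.096,(-60,123)),-.15]
for n,i,cc in (("wrist",cv2.imread("pics/w6.png"),c),("top",cv2.imread("pics/top0.png"),eyes.get_calibration("top")),("scene",cv2.imread("pics/scene0.png"),eyes.get_calibration("scene"))):
    q,f=chamfer(i,cc,P,x0); print(n,q.round(3),round(f,2))
    
for k,uv in (("sq",(288,267)),):print(k,p2w(c,[uv],77), unit(519.6,205,-.096,(-60,-2.5)))
go([471,330,200],np.pi-.15)
E
```

```text
wrist [ 4.72207e+02  3.38714e+02 -9.60000e-02] 0.84
top [ 4.70405e+02  3.25870e+02 -1.50000e-01] 0.61
scene [ 4.75702e+02  3.37232e+02 -1.24000e-01] 0.98
sq [[459.64647165 211.73559844  77.        ]] [459.6366362  208.26266787]
shift tool(now) [ 76.7 -28.   99. ] shift tool(goal) [31.8 75.1 99.1] turn [-0.00e+00  1.00e-03 -1.52e+00] t 37.27
```

Call:
move_arm(
  rows=[
    {"dx": 0,"dy": 0,"dz": 0,"ax": 0,"ay": 0,"az": -0.171,"grip": 0},
    {"dx": 0,"dy": 0,"dz": 0,"ax": 0,"ay": 0,"az": -0.171,"grip": 0},
    {"dx": 0,"dy": 0,"dz": 0,"ax": 0,"ay": 0,"az": -0.171,"grip": 0},
    {"dx": 0,"dy": 0,"dz": 0,"ax": 0,"ay": 0,"az": -0.171,"grip": 0},
    {"dx": 0,"dy": 0,"dz": 0,"ax": 0,"ay": 0,"az": -0.171,"grip": 0},
    {"dx": 0,"dy": 0,"dz": 0,"ax": 0,"ay": 0,"az": -0.171,"grip": 0},
    {"dx": 0,"dy": 0,"dz": 0,"ax": 0,"ay": 0,"az": -0.171,"grip": 0},
    {"dx": 0,"dy": 0,"dz": 0,"ax": 0,"ay": 0,"az": -0.171,"grip": 0},
    {"dx": 0,"dy": 0,"dz": 0,"ax": 0,"ay": 0,"az": -0.17,"grip": 0},
    {"dx": 0,"dy": 0,"dz": 0,"ax": 0,"ay": 0,"az": 0,"grip": 0},
  ],
)

```text
clock: 38.52
tcp_pos: [491.1, 250.7, 299.0]
orientation: [0.067, 0.998, -0.0, -0.0]
wrist_force: [-0.6, -0.6, 0.2]
grip_width: 0.2
grip_force: 0.0
```

```bash
python3 - <<'E'
from h import *
print(tool()[0],tool()[2]["joint_positions"].__class__,tool()[2]["grip_width"]); go([472,335.2,190],np.pi-.13)
E
```

```text
[491.1028477  250.70286082 299.04327773] <class 'numpy.ndarray'> 0.24117254485021603
shift tool(now) [ 30.2  81.2 109. ] shift tool(goal) [ 29.9  81.3 109. ] turn [-0.    -0.    -0.004] t 38.52
```

```bash
python3 - <<'E'
from h import *
im,c=grab("wrist","w7"); print(chamfer(im,c,rect(44,12,99),[472,335,-.13]))
print(w2p(c,[[472,335.2,99]]))
u,v=w2p(c,[[472,335.2,99]])[0].astype(int); cr=im[max(0,v-90):v+90,max(0,u-120):u+120]; cv2.imwrite("pics/c7.png",cv2.resize(cr,None,fx=3,fy=3)); print(max(0,u-120),max(0,v-90))
E
```

```text
(array([ 4.72951970e+02,  3.38774531e+02, -1.18928796e-01]), np.float64(0.8386947512626648))
[[418.83429633 192.46716181]]
298 102
```

View pics/c7.png

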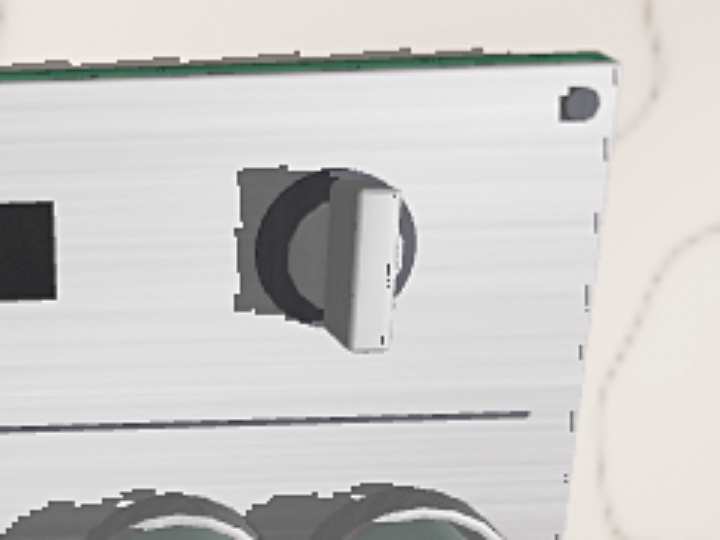

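The crop shows the stud's top face at about pixel (424,192). Together with the fit that puts the stud near (472.5, 338), heading −0.12.

Call:
move_arm(
  rows=[
    {"dx": 6,"dy": 17,"dz": 10,"ax": 0,"ay": 0,"az": 0,"grip": 0},
    {"dx": 8,"dy": 25,"dz": 20,"ax": 0,"ay": 0,"az": 0,"grip": 0},
    {"dx": 8,"dy": 25,"dz": 30,"ax": 0,"ay": 0,"az": 0,"grip": 0},
    {"dx": 8,"dy": 17,"dz": 30,"ax": 0,"ay": 0,"az": 0,"grip": 0},
    {"dx": 0,"dy": 0,"dz": 21,"ax": 0,"ay": 0,"az": 0,"grip": 0},
    {"dx": 0,"dy": 0,"dz": 0,"ax": 0,"ay": 0,"az": 0,"grip": 0},
    {"dx": 0,"dy": 0,"dz": 0,"ax": 0,"ay": 0,"az": 0,"grip": 0},
  ],
)

```text
clock: 39.45
tcp_pos: [472.1, 338.7, 188.6]
orientation: [0.066, 0.998, 0.0, 0.0]
wrist_force: [0.4, 0.1, 0.1]
grip_width: 0.4
grip_force: 0.0
```

Call:
move_arm(
  rows=[
    {"dx": 0,"dy": 0,"dz": 4,"ax": 0,"ay": 0,"az": 0,"grip": 0},
    {"dx": 0,"dy": 0,"dz": 4,"ax": 0,"ay": 0,"az": 0,"grip": 0},
    {"dx": 0,"dy": 0,"dz": 0,"ax": 0,"ay": 0,"az": 0,"grip": 0},
  ],
)

```text
clock: 39.83
tcp_pos: [471.9, 338.1, 180.3]
orientation: [0.066, 0.998, 0.0, -0.0]
wrist_force: [0.4, -0.6, -0.3]
grip_width: -0.1
grip_force: 0.0
```

Now I press down in small steps, watching the force.

Call:
move_arm(
  rows=[
    {"dx": 0,"dy": 0,"dz": 3,"ax": 0,"ay": 0,"az": 0,"grip": 0},
    {"dx": 0,"dy": 0,"dz": 3,"ax": 0,"ay": 0,"az": 0,"grip": 0},
    {"dx": 0,"dy": 0,"dz": 3,"ax": 0,"ay": 0,"az": 0,"grip": 0},
    {"dx": 0,"dy": 0,"dz": 0,"ax": 0,"ay": 0,"az": 0,"grip": 0},
  ],
)

```text
clock: 40.33
tcp_pos: [471.9, 338.2, 171.1]
orientation: [0.066, 0.998, -0.0, -0.0]
wrist_force: [-0.1, 0.3, 0.3]
grip_width: -0.3
grip_force: 0.0
```

Call:
move_arm(
  rows=[
    {"dx": 0,"dy": 0,"dz": 2,"ax": 0,"ay": 0,"az": 0,"grip": 0},
    {"dx": 0,"dy": 0,"dz": 2,"ax": 0,"ay": 0,"az": 0,"grip": 0},
    {"dx": 0,"dy": 0,"dz": 0,"ax": 0,"ay": 0,"az": 0,"grip": 0},
  ],
)

```text
clock: 40.7
tcp_pos: [472.0, 338.2, 167.6]
orientation: [0.066, 0.998, 0.0, 0.0]
wrist_force: [-1.0, -1.2, 2.6]
grip_width: -0.1
grip_force: 1.9
```

Call:
move_arm(
  rows=[
    {"dx": 0,"dy": 0,"dz": 2,"ax": 0,"ay": 0,"az": 0,"grip": 0},
    {"dx": 0,"dy": 0,"dz": 2,"ax": 0,"ay": 0,"az": 0,"grip": 0},
    {"dx": 0,"dy": 0,"dz": 0,"ax": 0,"ay": 0,"az": 0,"grip": 0},
  ],
)

```text
clock: 41.08
tcp_pos: [472.2, 338.3, 165.5]
orientation: [0.066, 0.998, 0.001, -0.0]
wrist_force: [-4.9, -4.0, 18.1]
grip_width: -0.2
grip_force: 9.5
```

Call:
move_arm(
  rows=[
    {"dx": 0,"dy": 0,"dz": 2,"ax": 0,"ay": 0,"az": 0,"grip": 0},
    {"dx": 0,"dy": 0,"dz": 0,"ax": 0,"ay": 0,"az": 0,"grip": 0},
  ],
)

```text
clock: 41.32
tcp_pos: [472.4, 338.4, 165.2]
orientation: [0.066, 0.998, 0.001, -0.0]
wrist_force: [-8.5, -7.1, 34.1]
grip_width: -0.1
grip_force: 16.3
```

Call:
move_arm(
  rows=[
    {"dx": 0,"dy": 0,"dz": -12,"ax": 0,"ay": 0,"az": 0,"grip": 0},
    {"dx": 0,"dy": 0,"dz": -16,"ax": 0,"ay": 0,"az": 0,"grip": 0},
    {"dx": 0,"dy": 0,"dz": 0,"ax": 0,"ay": 0,"az": 0,"grip": 50},
    {"dx": 0,"dy": 0,"dz": 0,"ax": 0,"ay": 0,"az": 0,"grip": 50},
    {"dx": 0,"dy": 0,"dz": 0,"ax": 0,"ay": 0,"az": 0,"grip": 50},
  ],
)

```text
clock: 41.95
tcp_pos: [471.6, 338.1, 188.6]
orientation: [0.066, 0.998, -0.0, -0.0]
wrist_force: [-0.6, -0.2, 0.2]
grip_width: 49.9
grip_force: 0.0
```

```bash
python3 - <<'E'
from h import *
print(tool()[0],tool()[2]["grip_width"],tool()[2]["joint_positions"]); go([472.5,338,148],np.pi-.125)
E
```

```text
[471.57717381 338.08042097 188.61350493] 49.94098091247598 [-1.0065408   0.51643686  0.42417809  1.88864616 -0.28765109  0.79754525
  1.01073471]
shift tool(now) [-1.   0.1 40.6] shift tool(goal) [-0.9  0.  40.6] turn [-0.001 -0.001 -0.007] t 41.95
```

Call:
move_arm(
  rows=[
    {"dx": -0.5,"dy": 0,"dz": 10,"ax": 0,"ay": 0,"az": -0.005,"grip": 50},
    {"dx": 0,"dy": 0,"dz": 15,"ax": 0,"ay": 0,"az": 0,"grip": 50},
    {"dx": 0,"dy": 0,"dz": 15,"ax": 0,"ay": 0,"az": 0,"grip": 50},
    {"dx": 0,"dy": 0,"dz": 0,"ax": 0,"ay": 0,"az": 0,"grip": 30},
    {"dx": 0,"dy": 0,"dz": 0,"ax": 0,"ay": 0,"az": 0,"grip": 20},
    {"dx": 0,"dy": 0,"dz": 0,"ax": 0,"ay": 0,"az": 0,"grip": 16},
    {"dx": 0,"dy": 0,"dz": 0,"ax": 0,"ay": 0,"az": 0,"grip": 16},
  ],
)

```text
clock: 42.82
tcp_pos: [472.6, 338.3, 149.8]
orientation: [0.063, 0.998, 0.0, 0.0]
wrist_force: [0.1, 0.1, -0.0]
grip_width: 15.8
grip_force: 0.0
```

Call:
move_arm(
  rows=[
    {"dx": 0,"dy": 0,"dz": 0,"ax": 0,"ay": 0,"az": 0,"grip": 0},
    {"dx": 0,"dy": 0,"dz": 0,"ax": 0,"ay": 0,"az": 0,"grip": 0},
    {"dx": 0,"dy": 0,"dz": 0,"ax": 0,"ay": 0,"az": 0,"grip": 0},
    {"dx": 0,"dy": 0,"dz": 0,"ax": 0,"ay": 0,"az": 0,"grip": 0},
  ],
)

```text
clock: 43.32
tcp_pos: [472.5, 337.7, 150.0]
orientation: [0.063, 0.998, -0.0, -0.0]
wrist_force: [-1.8, -1.9, 6.0]
grip_width: 10.3
grip_force: 59.1
```

Call:
move_arm(
  rows=[
    {"dx": 0,"dy": 0,"dz": 0,"ax": 0,"ay": 0,"az": 0.1,"grip": 0},
    {"dx": 0,"dy": 0,"dz": 0,"ax": 0,"ay": 0,"az": 0.16,"grip": 0},
    {"dx": 0,"dy": 0,"dz": 0,"ax": 0,"ay": 0,"az": 0.16,"grip": 0},
    {"dx": 0,"dy": 0,"dz": 0,"ax": 0,"ay": 0,"az": 0.16,"grip": 0},
    {"dx": 0,"dy": 0,"dz": 0,"ax": 0,"ay": 0,"az": 0.16,"grip": 0},
    {"dx": 0,"dy": 0,"dz": 0,"ax": 0,"ay": 0,"az": 0.16,"grip": 0},
    {"dx": 0,"dy": 0,"dz": 0,"ax": 0,"ay": 0,"az": 0.16,"grip": 0},
    {"dx": 0,"dy": 0,"dz": 0,"ax": 0,"ay": 0,"az": 0.16,"grip": 0},
    {"dx": 0,"dy": 0,"dz": 0,"ax": 0,"ay": 0,"az": 0.16,"grip": 0},
    {"dx": 0,"dy": 0,"dz": 0,"ax": 0,"ay": 0,"az": 0,"grip": 0},
  ],
)

```text
clock: 44.58
tcp_pos: [473.1, 338.3, 150.0]
orientation: [0.684, 0.729, 0.001, 0.001]
wrist_force: [0.4, -1.9, 4.2]
grip_width: 10.2
grip_force: 59.0
```

```bash
python3 - <<'E'
from h import *
s=tool()[2];print(tool()[0],s["grip_width"],s["torque"],s["wrist_force"]); go([472.5,338,150],np.pi/2-.097)
E
```

```text
[473.12676435 338.31060907 149.96826187] 10.219448380134109 [-0.28676372 -0.12533515 -0.04208607] [ 0.39392855 -1.85458075  4.197898  ]
shift tool(now) [-0.3 -0.6 -0. ] shift tool(goal) [-0.4 -0.6 -0. ] turn [ 0.002 -0.     0.161] t 44.58
```

Call:
move_arm(
  rows=[
    {"dx": 0,"dy": 0,"dz": 0,"ax": 0,"ay": 0,"az": 0.1,"grip": 0},
    {"dx": 0,"dy": 0,"dz": 0,"ax": 0,"ay": 0,"az": 0.06,"grip": 0},
    {"dx": 0,"dy": 0,"dz": 0,"ax": 0,"ay": 0,"az": 0.03,"grip": 0},
    {"dx": 0,"dy": 0,"dz": 0,"ax": 0,"ay": 0,"az": 0,"grip": 0},
    {"dx": 0,"dy": 0,"dz": 0,"ax": 0,"ay": 0,"az": 0,"grip": 0},
  ],
)

```text
clock: 45.2
tcp_pos: [473.3, 338.3, 150.0]
orientation: [0.75, 0.662, 0.001, 0.0]
wrist_force: [1.4, -1.1, 5.6]
grip_width: 10.4
grip_force: 59.2
```

```bash
python3 - <<'E'
from h import *
s=tool()[2];print(tool()[0],s["grip_width"],s["torque"],s["wrist_force"]); go([472.5,338,150],np.pi/2-.097)
E
```

```text
[473.25502492 338.28983861 149.98616531] 10.391674136113195 [-0.28832249 -0.34143486  0.14817915] [ 1.36351406 -1.05333542  5.56180772]
shift tool(now) [-0.4 -0.7 -0. ] shift tool(goal) [-0.4 -0.7 -0. ] turn [ 0.002 -0.001 -0.028] t 45.2
```

Call:
move_arm(
  rows=[
    {"dx": 0,"dy": 0,"dz": 0,"ax": 0,"ay": 0,"az": 0.03,"grip": 0},
    {"dx": 0,"dy": 0,"dz": 0,"ax": 0,"ay": 0,"az": 0.02,"grip": 0},
    {"dx": 0,"dy": 0,"dz": 0,"ax": 0,"ay": 0,"az": 0,"grip": 0},
    {"dx": 0,"dy": 0,"dz": 0,"ax": 0,"ay": 0,"az": 0,"grip": 0},
  ],
)

```text
clock: 45.7
tcp_pos: [473.2, 338.3, 150.0]
orientation: [0.766, 0.643, 0.001, 0.001]
wrist_force: [1.5, -1.6, 6.1]
grip_width: 10.5
grip_force: 62.2
```

```bash
python3 - <<'E'
from h import *
s=tool()[2];print(tool()[0],s["grip_width"],s["torque"],s["wrist_force"]); go([472.5,338,150],np.pi/2-.097)
E
```

```text
[473.24702195 338.28795048 149.96882724] 10.510695365161249 [-0.34024098 -0.39840356  0.90847516] [ 1.53948181 -1.59530513  6.07700416]
shift tool(now) [-0.4 -0.7 -0. ] shift tool(goal) [-0.4 -0.7 -0. ] turn [ 0.002 -0.    -0.076] t 45.7
```

Call:
move_arm(
  rows=[
    {"dx": 0,"dy": 0,"dz": 0,"ax": 0,"ay": 0,"az": -0.02,"grip": 0},
    {"dx": 0,"dy": 0,"dz": 0,"ax": 0,"ay": 0,"az": 0,"grip": 40},
    {"dx": 0,"dy": 0,"dz": 0,"ax": 0,"ay": 0,"az": 0,"grip": 50},
    {"dx": 0,"dy": 0,"dz": 0,"ax": 0,"ay": 0,"az": 0,"grip": 50},
    {"dx": 0,"dy": 0,"dz": -20,"ax": 0,"ay": 0,"az": 0,"grip": 50},
    {"dx": 0,"dy": 0,"dz": -30,"ax": 0,"ay": 0,"az": -0.05,"grip": 50},
    {"dx": -20,"dy": 0,"dz": -30,"ax": 0,"ay": 0,"az": 0,"grip": 0},
    {"dx": -30,"dy": 0,"dz": -30,"ax": 0,"ay": 0,"az": 0,"grip": 0},
    {"dx": -30,"dy": 0,"dz": -20,"ax": 0,"ay": 0,"az": 0,"grip": 0},
    {"dx": 0,"dy": 0,"dz": 0,"ax": 0,"ay": 0,"az": 0,"grip": 0},
  ],
)

```text
clock: 46.95
tcp_pos: [464.9, 256.5, 281.9]
orientation: [0.745, 0.667, 0.002, -0.001]
wrist_force: [1.0, 0.7, 0.2]
grip_width: -0.4
grip_force: 0.0
```

```bash
python3 - <<'E'
from h import *
im,c=grab("wrist","w8"); print(tool()[0],tool()[2]["grip_width"])
print(chamfer(im,c,rect(44,12,93),[472.5,338,-.097-np.pi/2]))
for k,l in (("sq",-2.5),("bar",-67.5),("round",-132.5)): print(k,unit(519.5,206,-.096,(-60,l)))
go([*unit(519.5,206,-.096,(-60,-2.5)),165],np.pi/2-.097)
cv2.imwrite("pics/w8c.png",im[0:330,120:560])
E
```

```text
[464.289994   258.25454633 280.88236643] 0.46064416779671735
(array([473.04178809, 338.2573827 ,  -1.66844034]), np.float64(0.740530252456665))
sq [459.5366362  209.26266787]
bar [453.30621642 144.56195791]
round [447.07579665  79.86124795]
shift tool(now) [-49.6   0.4 115.7] shift tool(goal) [-49.2   0.  115.9] turn [ 0.001 -0.003 -0.011] t 47.0
```

View pics/w8c.png

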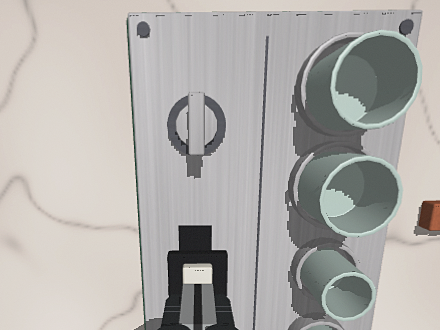

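The stud bar lies along the unit's y (heading −1.668, the full 90°), so the deck is locked. Now the square key.

Call:
move_arm(
  rows=[
    {"dx": -12,"dy": 0,"dz": 15,"ax": 0,"ay": 0.0,"az": -0.01,"grip": 0},
    {"dx": -18,"dy": 0,"dz": 30,"ax": 0,"ay": 0,"az": 0,"grip": 0},
    {"dx": -14,"dy": 0,"dz": 35,"ax": 0,"ay": 0,"az": 0,"grip": 0},
    {"dx": -4,"dy": 0,"dz": 25,"ax": 0,"ay": 0,"az": 0,"grip": 0},
    {"dx": 0,"dy": 0,"dz": 10,"ax": 0,"ay": 0,"az": 0,"grip": 0},
    {"dx": 0,"dy": 0,"dz": 0,"ax": 0,"ay": 0,"az": 0,"grip": 0},
    {"dx": 0,"dy": 0,"dz": 0,"ax": 0,"ay": 0,"az": 0,"grip": 0},
  ],
)

```text
clock: 47.88
tcp_pos: [459.8, 211.6, 165.0]
orientation: [0.74, 0.673, 0.001, 0.0]
wrist_force: [-0.7, -0.1, -0.2]
grip_width: -0.1
grip_force: 0.0
```

Call:
move_arm(
  rows=[
    {"dx": 0,"dy": 0,"dz": 5,"ax": 0,"ay": 0,"az": 0,"grip": 0},
    {"dx": 0,"dy": 0,"dz": 5,"ax": 0,"ay": 0,"az": 0,"grip": 0},
    {"dx": 0,"dy": 0,"dz": 3,"ax": 0,"ay": 0,"az": 0,"grip": 0},
    {"dx": 0,"dy": 0,"dz": 3,"ax": 0,"ay": 0,"az": 0,"grip": 0},
    {"dx": 0,"dy": 0,"dz": 0,"ax": 0,"ay": 0,"az": 0,"grip": 0},
  ],
)

```text
clock: 48.5
tcp_pos: [459.2, 210.8, 148.2]
orientation: [0.74, 0.672, -0.0, -0.0]
wrist_force: [-0.7, -0.9, 2.2]
grip_width: 0.3
grip_force: 1.1
```

Call:
move_arm(
  rows=[
    {"dx": 0,"dy": 0,"dz": 2,"ax": 0,"ay": 0,"az": 0,"grip": 0},
    {"dx": 0,"dy": 0,"dz": 2,"ax": 0,"ay": 0,"az": 0,"grip": 0},
    {"dx": 0,"dy": 0,"dz": 2,"ax": 0,"ay": 0,"az": 0,"grip": 0},
    {"dx": 0,"dy": 0,"dz": 0,"ax": 0,"ay": 0,"az": 0,"grip": 0},
  ],
)

```text
clock: 49.0
tcp_pos: [459.3, 210.8, 143.5]
orientation: [0.74, 0.672, 0.0, -0.001]
wrist_force: [-5.3, -0.7, 19.1]
grip_width: 0.2
grip_force: 9.4
```

Call:
move_arm(
  rows=[
    {"dx": 0,"dy": 0,"dz": -12,"ax": 0,"ay": 0,"az": 0,"grip": 0},
    {"dx": 0,"dy": 0,"dz": -18,"ax": 0,"ay": 0,"az": 0,"grip": 0},
    {"dx": -20,"dy": 0,"dz": 0,"ax": 0,"ay": 0,"az": 0,"grip": 0},
    {"dx": -30,"dy": 0,"dz": 0,"ax": 0,"ay": 0,"az": 0,"grip": 0},
    {"dx": -15,"dy": 0,"dz": 0,"ax": 0,"ay": 0,"az": 0,"grip": 0},
    {"dx": 0,"dy": 0,"dz": 0,"ax": 0,"ay": 0,"az": 0,"grip": 0},
    {"dx": 0,"dy": 0,"dz": 0,"ax": 0,"ay": 0,"az": 0,"grip": 0},
  ],
)

```text
clock: 49.88
tcp_pos: [453.1, 146.8, 172.2]
orientation: [0.74, 0.673, 0.0, -0.0]
wrist_force: [-0.3, 0.5, 0.4]
grip_width: 0.1
grip_force: 0.0
```

Call:
move_arm(
  rows=[
    {"dx": 0,"dy": 0,"dz": 10,"ax": 0,"ay": 0,"az": 0,"grip": 0},
    {"dx": 0,"dy": 0,"dz": 9,"ax": 0,"ay": 0,"az": 0,"grip": 0},
    {"dx": 0,"dy": 0,"dz": 4,"ax": 0,"ay": 0,"az": 0,"grip": 0},
    {"dx": 0,"dy": 0,"dz": 0,"ax": 0,"ay": 0,"az": 0,"grip": 0},
  ],
)

```text
clock: 50.38
tcp_pos: [452.6, 146.2, 148.9]
orientation: [0.74, 0.672, -0.001, -0.0]
wrist_force: [-1.2, -0.1, 1.6]
grip_width: 0.0
grip_force: 0.9
```

Call:
move_arm(
  rows=[
    {"dx": 0,"dy": 0,"dz": 2,"ax": 0,"ay": 0,"az": 0,"grip": 0},
    {"dx": 0,"dy": 0,"dz": 2,"ax": 0,"ay": 0,"az": 0,"grip": 0},
    {"dx": 0,"dy": 0,"dz": 2.5,"ax": 0,"ay": 0,"az": 0,"grip": 0},
    {"dx": 0,"dy": 0,"dz": 0,"ax": 0,"ay": 0,"az": 0,"grip": 0},
  ],
)

```text
clock: 50.88
tcp_pos: [453.0, 146.1, 143.5]
orientation: [0.74, 0.672, 0.0, -0.001]
wrist_force: [-5.0, -0.6, 14.1]
grip_width: -0.1
grip_force: 7.2
```

Call:
move_arm(
  rows=[
    {"dx": 0,"dy": 0,"dz": 1,"ax": 0,"ay": 0,"az": 0,"grip": 0},
    {"dx": 0,"dy": 0,"dz": -13,"ax": 0,"ay": 0,"az": 0,"grip": 0},
    {"dx": 0,"dy": 0,"dz": -18,"ax": 0,"ay": 0,"az": 0,"grip": 0},
    {"dx": -20,"dy": 0,"dz": 0,"ax": 0,"ay": 0,"az": 0,"grip": 0},
    {"dx": -30,"dy": 0,"dz": 0,"ax": 0,"ay": 0,"az": 0,"grip": 0},
    {"dx": -15,"dy": 0,"dz": 0,"ax": 0,"ay": 0,"az": 0,"grip": 0},
    {"dx": 0,"dy": 0,"dz": 0,"ax": 0,"ay": 0,"az": 0,"grip": 0},
    {"dx": 0,"dy": 0,"dz": 0,"ax": 0,"ay": 0,"az": 0,"grip": 0},
  ],
)

```text
clock: 51.88
tcp_pos: [446.9, 82.0, 172.6]
orientation: [0.74, 0.673, 0.0, -0.0]
wrist_force: [-0.4, 0.3, -0.2]
grip_width: -0.2
grip_force: 0.0
```

Call:
move_arm(
  rows=[
    {"dx": 0,"dy": 0,"dz": 10,"ax": 0,"ay": 0,"az": 0,"grip": 0},
    {"dx": 0,"dy": 0,"dz": 9,"ax": 0,"ay": 0,"az": 0,"grip": 0},
    {"dx": 0,"dy": 0,"dz": 4,"ax": 0,"ay": 0,"az": 0,"grip": 0},
    {"dx": 0,"dy": 0,"dz": 0,"ax": 0,"ay": 0,"az": 0,"grip": 0},
  ],
)

```text
clock: 52.38
tcp_pos: [446.5, 81.5, 149.4]
orientation: [0.74, 0.672, -0.0, -0.0]
wrist_force: [-1.5, 1.1, 1.8]
grip_width: -0.1
grip_force: 0.7
```

Call:
move_arm(
  rows=[
    {"dx": 0,"dy": 0,"dz": 2,"ax": 0,"ay": 0,"az": 0,"grip": 0},
    {"dx": 0,"dy": 0,"dz": 2,"ax": 0,"ay": 0,"az": 0,"grip": 0},
    {"dx": 0,"dy": 0,"dz": 2.5,"ax": 0,"ay": 0,"az": 0,"grip": 0},
    {"dx": 0,"dy": 0,"dz": 0,"ax": 0,"ay": 0,"az": 0,"grip": 0},
  ],
)

```text
clock: 52.88
tcp_pos: [446.7, 81.4, 143.6]
orientation: [0.74, 0.672, 0.0, -0.0]
wrist_force: [-4.2, 0.4, 9.5]
grip_width: 0.1
grip_force: 4.6
```

Force is 9.5 N. A little deeper to be sure, then retract clear and check.

Call:
move_arm(
  rows=[
    {"dx": 0,"dy": 0,"dz": 1.5,"ax": 0,"ay": 0,"az": 0,"grip": 0},
    {"dx": 0,"dy": 0,"dz": 0,"ax": 0,"ay": 0,"az": 0,"grip": 0},
  ],
)

```text
clock: 53.12
tcp_pos: [446.9, 81.3, 143.2]
orientation: [0.74, 0.672, 0.001, -0.001]
wrist_force: [-8.7, -0.8, 28.7]
grip_width: -0.0
grip_force: 14.2
```

Call:
move_arm(
  rows=[
    {"dx": 0,"dy": 0,"dz": -12,"ax": 0,"ay": 0,"az": 0,"grip": 0},
    {"dx": 0,"dy": 0,"dz": -20,"ax": 0,"ay": 0,"az": 0,"grip": 0},
    {"dx": 0,"dy": 0,"dz": -40,"ax": 0,"ay": 0,"az": 0,"grip": 0},
    {"dx": 0,"dy": 0,"dz": -40,"ax": 0,"ay": 0,"az": 0,"grip": 0},
    {"dx": -30,"dy": 0,"dz": -40,"ax": 0,"ay": 0,"az": 0,"grip": 0},
    {"dx": -40,"dy": 10,"dz": -30,"ax": 0,"ay": 0,"az": 0,"grip": 0},
    {"dx": -40,"dy": 10,"dz": 0,"ax": 0,"ay": 0,"az": 0,"grip": 0},
    {"dx": -40,"dy": 10,"dz": 0,"ax": 0,"ay": 0,"az": 0,"grip": 0},
    {"dx": -20,"dy": 0,"dz": 0,"ax": 0,"ay": 0,"az": 0,"grip": 0},
    {"dx": 0,"dy": 0,"dz": 0,"ax": 0,"ay": 0,"az": 0,"grip": 0},
  ],
)

```text
clock: 54.38
tcp_pos: [460.1, -92.2, 323.9]
orientation: [0.742, 0.671, 0.0, 0.0]
wrist_force: [0.6, -0.8, 1.3]
grip_width: 0.1
grip_force: 0.0
```

```bash
python3 - <<'E'
from h import *
im,_=grab("scene"); cv2.imwrite("pics/fin.png",cv2.resize(im[110:360,110:560],None,fx=1.7,fy=1.7)); print(tool()[2]["wrist_force"])
E
```

```text
[0.72856158 0.69487203 0.12518911]
```

View pics/fin.png

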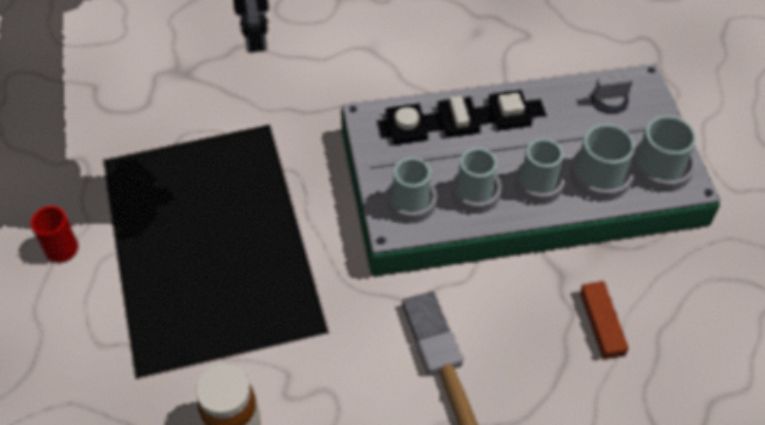

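All five glasses are seated, the mat is empty, the stud bar lies along the row, the keys are up, and the red decoy, jar, brush and stone haven't moved. I'm handing in.

```bash
python3 -c "
from station import env
print(env.sign_off())"
```

```text
the job is handed in; nothing more can be done
None
```

All five tumblers stand in ring holders of their own size, the deck is locked (stud pushed in, then turned a full quarter turn), and the square, bar and round keys were pressed in that order; the job is handed in at about 54 s, with no verdict returned.

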